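Fit the T-shaped work rest to the swivel stand and lock it

ROBOT

A 7-joint arm with a two-finger parallel gripper is mounted at the origin on the work surface. World frame = base frame: x ahead of the robot, y to its left, z up, the work surface at z = 0. Lengths are in m, angles in rad, forces in N, time in s.
With the tool pointing down it reaches from about 0.4 to 0.85 m from the base axis. Payload 10.4 kg.
Tool frame: the origin (TCP) lies at the very end of the fingers, on their centre line; the grasp point (between the pads) lies 19 mm behind it; z points along the fingers, y is the direction in which the jaws open and shut (so a half turn about z gives the same grasp; the last joint's range is limited). The gripper opens to 85 mm and grips with 20 to 120 N. Pads are 22 mm wide; open, the fingers measure 114 mm over their backs; the gripper's body (76 mm by 85 mm) begins 54 mm behind the grasp point. The pads swing forward as they close: fully open they stand 13 mm farther back than shut.
Start: joints at [1.287, 0.332, -0.065, 1.46, 0.022, 1.35, -0.088], TCP at [0.161, -0.604, 0.231] pointing down, gripper open.
Joint ranges: [-2.6, 2.6], [-0.5, 2.12], [-1.47, 1.34], [0.16, 2.42], [-1.27, 4.41], [0.06, 2.06], [-2.6, 2.6]. Speed limits (rad/s): [2.22, 2.22, 2.79, 2.79, 3.14, 3.14, 3.14].

INTERFACE

Orientations are given as a unit quaternion [x, y, z, w].
In Python, from workcell import manip gives the robot as it stands.
- The arm moves only by the tool arm_command, never from a script. Its arguments are lists of equal length, an entry for each row: "slide": the shift along the tool's x, y, z in mm, a list of three; "turn": the turn about the tool's z in degrees; "grip": the closure, from 0 (fully open) to 1 (shut). In form: {"slide": [[tx, ty, tz], ...], "turn": [turn, ...], "grip": [grip, ...]}. A call has 1 to 10 rows; each row shifts and turns the commanded pose from where the row before left it, along the tool's axes as they then stand; what a row does not reach is not made up. A row lasts 1/12 s, in which the tool goes at most 41.7 mm and 7.16 degrees, less where a joint would pass 70% of its speed; a pose out of reach is approached as far as the arm can. A call with a gripper value outside its range is refused whole. The fingers move at their own pace and stop on an object; "newtons" is the grip in N (left out, the last holds). Time passes only in rows, so rows that do not move let the fingers close. It gives the time, the measured TCP pose, the force and the opening at its end, in the units of the state.
- manip.get_obs(): the state, without advancing time (a new reading comes with each control period).
- manip.camera(name): name is "scene" or "top"; returns the picture (384x512x3 uint8, blue, green, red); there is no depth.
- manip.camera_info(name): a dict with "fx", "fy", "cx", "cy" (pixels), "rvec" (rotation vector, rad) and "tvec" (3), from world to camera coordinates, as OpenCV has them. Camera axes: x right, y down, z forward; pixel columns grow to the right and rows downward; lengths in m; the calibration is good to about 2 mm. A picture is of the moment at which its call begins. camera_info takes no time and is no camera call.
- manip.hand_in(): hands the job in, once; it reports no verdict.
Trained networks look in the newest picture that a camera, given by its name, has taken for a name from the list of things; names that differ only in an ending like _2 or _b are one class to them, and where a whole thing is asked for, a point or a joint stands for the part that bears it (a point fixed in the world has none). Each returns a list of dicts, best first, with "score" (0 to 1); they miss things now and then, are a little off and sometimes report something else, mostly with a low value. They report only what shows in the picture. A call takes as long as a camera call. They do not tell look-alikes from the thing itself.
- manip.cut_out(target, camera): "pixels" (384x512 bool, what is visible of it).
- manip.tip_of(target, camera): "xyz" ([x, y, z] in m, in the coordinates of the camera as it stood for that picture, good to about 4 mm: a listed point, or the origin of a listed thing).
The state is a dict: "clock": time; "joint_pos": joint angles; "joint_velocities": joint speeds; "tau": joint torques, N m; "position": TCP position; "ee_rot": TCP orientation; "ft_force": force on the tool from outside, world axes, zero at the start; "torque": the same for the moment, N m; "grip_width": opening from 0.0 (shut) to 1.0 (fully open).
Only numpy, scipy, OpenCV 4.12 (cv2) and the standard library are available. Lean on these libraries where they do the work, as an engineer would, in place of code of your own. Each camera call takes 0.05 s, during which the arm holds its last target.

TASK

Take the T-shaped work rest out of its slanted wooden holder and fit its square shank fully home in the square socket of the green swivel stand: the socket has been left at some angle, so turn the rest bit by bit while pressing it down until it drops in. Then turn the rest, with the socket, until its crossbar is parallel to the two white marks on the stand's rim (either way round), and only then flip the red-handled cam lever all the way down to lock it. Leave the other things on the bench where they are.

Things in the scene. Friction and masses are not known exactly. Their poses are not given: they have to be found in the camera images.
- rest: loose T-shaped rest, 0.3 to 0.5 kg: square steel shank 28 x 28 x 100 mm, its lowest 5 mm tapering to 24 x 24, under a wooden crossbar with a grey pad: 130 mm long (own y), 32 wide (x), 30 tall (z 100 to 130 mm). Origin at the centre of the shank's foot; z runs up the shank. It starts in the holder, z leaning 35 degrees from vertical, crossbar level
- rest_bar (a point): the middle of the crossbar, 115 mm above the shank's foot on the rest's z axis; axes as the rest
- holder: fixed wooden holder, foot plate 150 x 100 x 12 mm, about 100 mm high: a trough that leans 35 degrees from vertical, towards its own -x going up. The upper 15 mm of the shank and the crossbar stand clear of it; the rest slides out along the shank's axis (90 mm frees it). Origin on the bench below the rest's foot, which stands 36 mm up
- stand: fixed green swivel stand: foot plate 150 x 130 x 12 mm (its centre at x = -10 mm), round housing of 100 mm diameter, 52 mm high, with the turning socket in it and the cam lever on its -x side. Two white marks on the rim lie at the two ends of the stand's own y axis. Origin on the bench under the socket's axis
- socket_mouth (a point): centre of the mouth of the square socket, 54 mm above the bench; axes as the stand (not turning with it). Hole 30.5 mm square, 40 mm deep, in a metal frame 48 mm square; the shank drops in within about 5 degrees of any of four ways round, else stands on the frame. Turns about the vertical without stops, stiffly (0.5 N m), stays put (but over 20 N of pressing can drag it); first angle unknown
- lever (a joint): cam lever on a level pivot parallel to the stand's y, at x = -74, z = 45 mm in the stand's frame. At 0 it leans 0.17 rad from upright towards the stand's -x; grows as it is flipped outwards and down to the stop at 1.45 rad (just below level: locked). Starts at 0 to 0.4. Needs 2 to 3 N at its grip, stays where left
- lever_grip (a point): the centre of the lever's red crosswise grip, 85 mm from the pivot: a cylinder 22 mm in diameter, 44 mm long along the stand's y
- glue: bystander, loose, to be left alone: a yellow glue bottle with red cap, 56 mm across, 150 mm tall; origin at the centre of its foot
- jar: bystander, loose, to be left alone: an amber glass jar, 64 mm across, 75 mm tall; origin at the centre of its foot
- reeds_a: bystander, loose, to be left alone: a wooden reed block with metal reed plates, 36 x 160 x 33 mm, long side along its own y; origin at the centre of its underside
- reeds_b: bystander, loose, to be left alone: a second, equal reed block, 36 x 160 x 33 mm, long side along its own y; origin at the centre of its underside
- pliers: bystander, loose, to be left alone: pliers with blue handles lying flat, about 170 mm long along its own x, 65 mm wide, 16 mm high; origin on the bench beneath their middle
- screwdriver: bystander, loose, to be left alone: a screwdriver with a green handle lying flat, 170 mm long along its own x, under 35 mm high; origin on the bench beneath it
- tin: bystander, loose, to be left alone: an empty open tin cup, 72 mm across, 70 mm tall; origin at the centre of its foot
There are look-alikes about, which are no part of the job. Leave any orange look-alike of the rest alone. What is shaped like the stand but yellow is not meant.

How it is judged:
By the outcome, as a careful person would: the job done as asked, in the order asked, and still so for the second after the job is handed in, with the robot touching nothing.
It also fails if it takes over 72 s, if anything falls off the work surface, if the arm or the gripper's body presses on something with over 40 N, if the wrist force passes 120 N, or if a joint passes its speed limit or range.

## Working session

There is one attempt and no reset: what is moved stays moved. The work goes in short steps, Python scripts to look and compute and a tool call to move; the robot and the scene stay as the last step left them, time stands still between calls to the robot, and variables do not carry over. Pictures are saved under pics/ and viewed, and the job is handed in when it is done.

Besides the shell and the picture viewer there is one more tool, called after "Emit:" as name(argument=value, ...) on one line, values as JSON. arm_command: Moves the arm, as the interface text tells. Its arguments: {"type":"object","properties":{"slide":{"type":"array","items":{"type":"array","items":{"type":"number"}}},"turn":{"type":"array","items":{"type":"number"}},"grip":{"type":"array","items":{"type":"number"}},"newtons":{"type":"number"}},"required":["slide","turn","grip"]}

```bash
mkdir -p pics; cat > h.py <<'E'
import numpy as np, cv2
from workcell import manip
def cam(n):
    i=manip.camera_info(n); R,_=cv2.Rodrigues(np.array(i['rvec'],float)); t=np.array(i['tvec'],float).ravel()
    K=np.array([[i['fx'],0,i['cx']],[0,i['fy'],i['cy']],[0,0,1.]]); return K,R,t
def c2w(n,p):
    K,R,t=cam(n); return R.T@(np.array(p)-t)
def proj(n,P):
    K,R,t=cam(n); q=(np.atleast_2d(P)@R.T+t)@K.T; return q[:,:2]/q[:,2:]
def ray(n,uv,z):
    K,R,t=cam(n); o=-R.T@t; d=R.T@np.linalg.inv(K)@np.array([uv[0],uv[1],1.]); return o+d*(z-o[2])/d[2]
E
python3 - <<'E'
from h import *
o=manip.get_obs(); print({k:np.round(v,3) for k,v in o.items()})
for n in ['scene','top']:
    im=manip.camera(n); cv2.imwrite(f'pics/{n}0.png',cv2.resize(im,(800,600)))
    np.save(f'{n}0.npy',im)
    K,R,t=cam(n); print(n,K[0,0],-R.T@t)
    for tg in ['rest','rest_bar','holder','stand','socket_mouth','lever','lever_grip']:
        try:
            for r in manip.tip_of(tg,n)[:3]: print(tg,round(r['score'],2),c2w(n,r['xyz']).round(3),proj(n,c2w(n,r['xyz'])).round(0)[0])
        except Exception as e: print(tg,e)
E
```

```text
{'clock': np.float64(0.0), 'joint_pos': array([ 1.287,  0.333, -0.065,  1.461,  0.022,  1.35 , -0.089]), 'joint_velocities': array([-0.001, -0.001,  0.001, -0.   , -0.   , -0.001, -0.002]), 'tau': array([-0.0000e+00, -6.2544e+01,  5.0000e-02, -3.9160e+01,  1.6000e-02,
        1.0000e-02,  0.0000e+00]), 'position': array([ 0.161, -0.604,  0.23 ]), 'ee_rot': array([ 0.992,  0.13 , -0.   , -0.001]), 'ft_force': array([ 0.094,  0.442, -1.017]), 'torque': array([0.038, 0.026, 0.064]), 'grip_width': np.float64(1.002)}
scene 454.92109213901824 [ 1.32428068 -0.13088079  1.30153242]
rest 0.93 [ 0.588 -0.193  0.038] [174. 230.]
rest 0.6 [ 0.277 -0.424  0.015] [ 95. 172.]
rest_bar 0.67 [ 0.521 -0.178  0.132] [171. 196.]
rest_bar 0.64 [ 0.291 -0.307  0.018] [129. 168.]
rest_bar 0.24 [ 0.784 -0.199  0.004] [185. 292.]
holder 0.66 [ 0.584 -0.194  0.001] [175. 234.]
stand 0.83 [0.583 0.185 0.003] [288. 208.]
stand 0.8 [0.332 0.611 0.002] [375. 129.]
stand 0.59 [ 0.589 -0.191  0.039] [175. 230.]
socket_mouth 0.87 [0.587 0.187 0.057] [290. 200.]
socket_mouth 0.56 [0.33  0.612 0.057] [379. 119.]
lever
[... 387 characters left out ...]
.035] [342. 181.]
rest 0.49 [ 0.755  0.006 -0.005] [282. 138.]
rest_bar 0.94 [ 0.302 -0.307  0.013] [377. 269.]
rest_bar 0.73 [ 0.527 -0.178  0.126] [342. 195.]
rest_bar 0.33 [0.533 0.441 0.003] [156. 198.]
holder 0.66 [ 0.592 -0.2    0.001] [342. 183.]
stand 0.96 [0.33  0.61  0.002] [103. 257.]
stand 0.6 [0.584 0.186 0.001] [230. 185.]
socket_mouth 0.77 [0.328 0.612 0.052] [ 96. 257.]
socket_mouth 0.65 [0.59  0.188 0.056] [228. 180.]
lever it knows: glue, holder, jar, lever_grip, pliers, reeds, rest, rest_bar, screwdriver, socket_mouth, stand, tin
lever_grip 0.67 [0.247 0.617 0.128] [ 83. 283.]
lever_grip 0.46 [0.486 0.218 0.128] [216. 207.]
lever_grip 0.2 [ 0.606 -0.011  0.001] [287. 179.]
```

View pics/scene0.png

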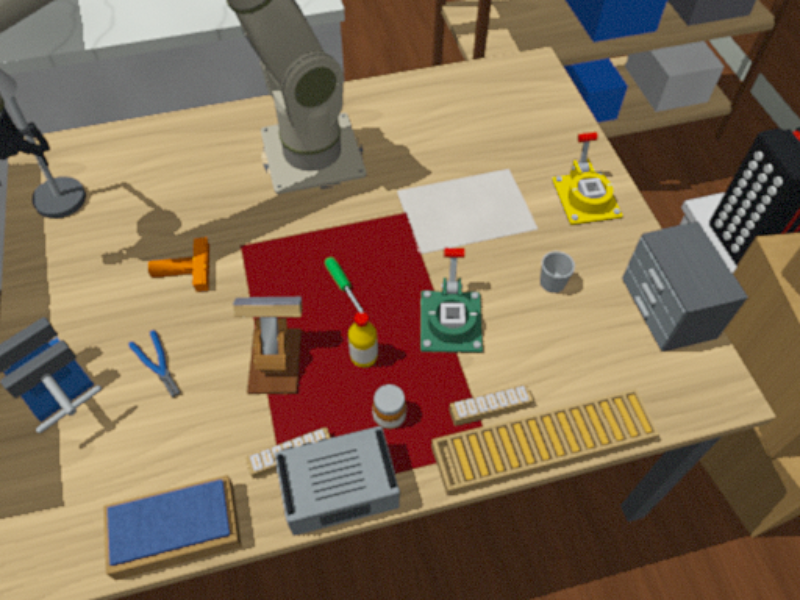

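View pics/top0.png

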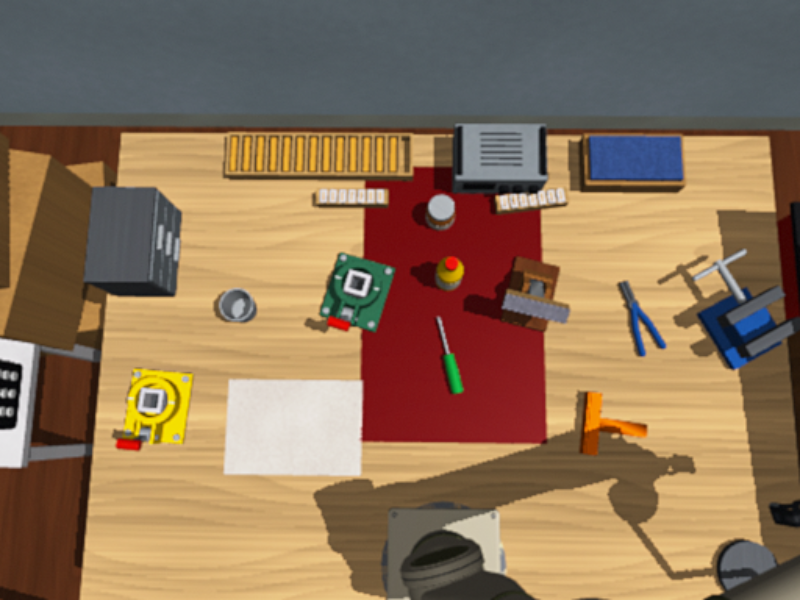

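```bash
python3 - <<'E'
from h import *
a=np.load('scene0.npy'); b=np.load('top0.npy')
f=lambda im,u,v,w,s:cv2.resize(im[v-w:v+w,u-w:u+w],None,fx=s,fy=s,interpolation=cv2.INTER_CUBIC)
o=np.vstack([np.hstack([f(a,174,215,40,3.7),f(a,288,195,40,3.7)]),np.hstack([f(b,342,190,40,3.7),f(b,228,190,40,3.7)])])
cv2.imwrite('pics/crop0.png',o)
E
```

```text
(no output)
```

View pics/crop0.png

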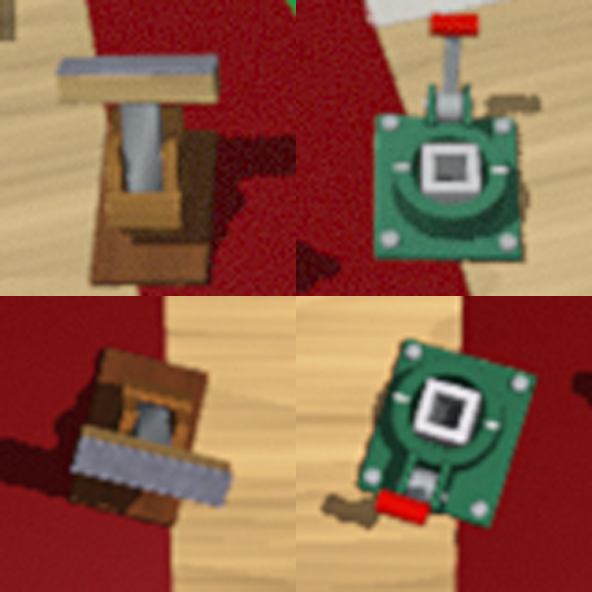

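The rest wanted is the wooden and grey one leaning in the brown holder, scene native px (172,200). Its look-alike is the orange one at (120,170). The stand wanted is the green one at (290,200), and its look-alike is the yellow one at (376,125). The crop confirms the choice. The tool stays vertical (it only slides and turns about its z), so the rest will have to pivot in the jaws. I'll measure precisely first.

```bash
cat >> h.py <<'E'
def zoom(im,u,v,w,hh,s,name,polys=[]):
    o=cv2.resize(im[v:v+hh,u:u+w],None,fx=s,fy=s,interpolation=cv2.INTER_CUBIC)
    for P,c in polys:
        q=((np.asarray(P)-[u,v]+0.5)*s).astype(np.int32); cv2.polylines(o,[q],True,c,1)
    for k in range(0,w,10): cv2.putText(o,str(u+k),(k*s,10),0,.35,(255,255,255),1); cv2.line(o,(k*s,0),(k*s,6),(255,255,255),1)
    for k in range(0,hh,10): cv2.putText(o,str(v+k),(0,k*s+4),0,.35,(255,255,255),1); 
    cv2.imwrite('pics/'+name,o)
def restpts(x,y,yaw,tilt=np.radians(35),z0=.036,part='bar'):
    # foot at x,y,z0 ; yaw = holder yaw ; lean toward -x
    from scipy.spatial.transform import Rotation as R
    M=(R.from_euler('z',yaw)*R.from_euler('y',-tilt)).as_matrix()
    if part=='bar': a,b,z1,z2=.016,.065,.1,.13
    else: a,b,z1,z2=.014,.014,.0,.1
    L=[[ (sx*a,sy*b,z) for sx,sy in [(1,1),(1,-1),(-1,-1),(-1,1)]] for z in (z1,z2)]
    return [np.array(l)@M.T+[x,y,z0] for l in L]
E
python3 - <<'E'
from h import *
a=np.load('scene0.npy'); b=np.load('top0.npy')
col=[(0,255,0),(255,0,255)]
for n,im,u,v in [('scene',a,140,180),('top',b,312,165)]:
    P=[(proj(n,l),c) for l,c in zip(restpts(.590,-.194,np.radians(-14)),col)]
    zoom(im,u,v,64,56,10,n+'_z1.png',P)
for n,im,u,v in [('scene',a,258,150),('top',b,198,150)]:
    zoom(im,u,v,70,70,8,n+'_s1.png')
E
cd pics; python3 -c "
import cv2,numpy as np
cv2.imwrite('z1.png',cv2.resize(np.vstack([cv2.imread('scene_z1.png'),cv2.imread('top_z1.png')]),None,fx=.9,fy=.9)[:, :])
"
```

```text
(no output)
```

View pics/scene_z1.png

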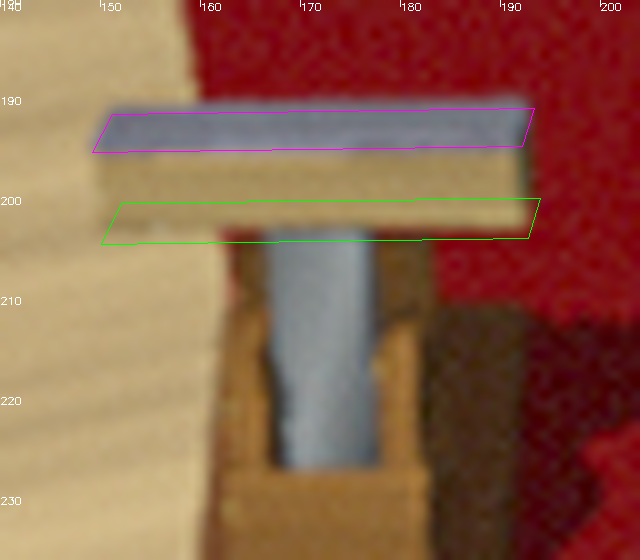

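View pics/top_z1.png

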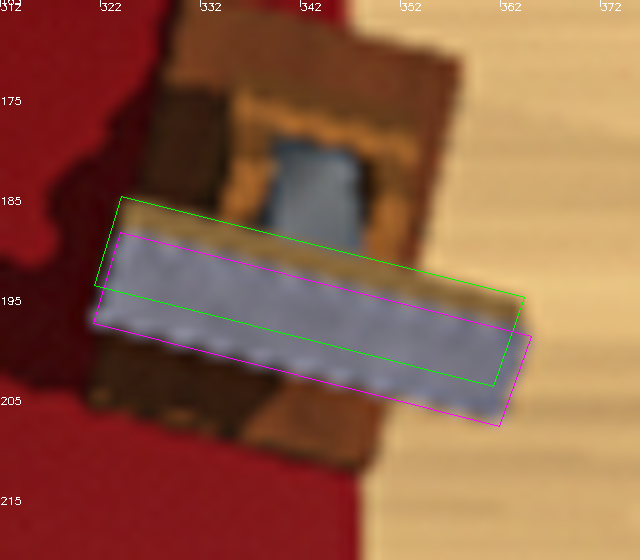

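View pics/top_s1.png

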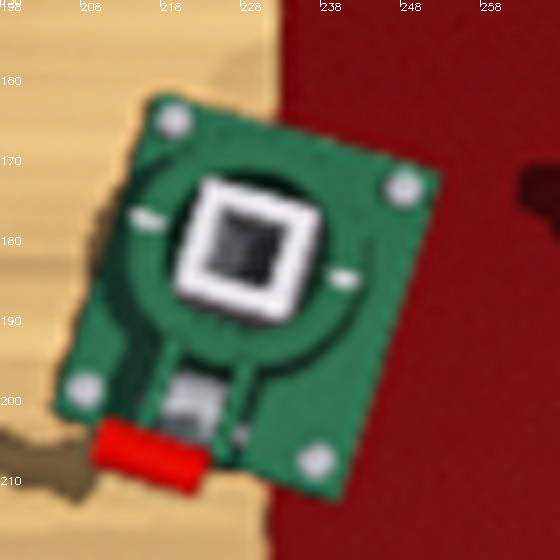

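View pics/scene_s1.png

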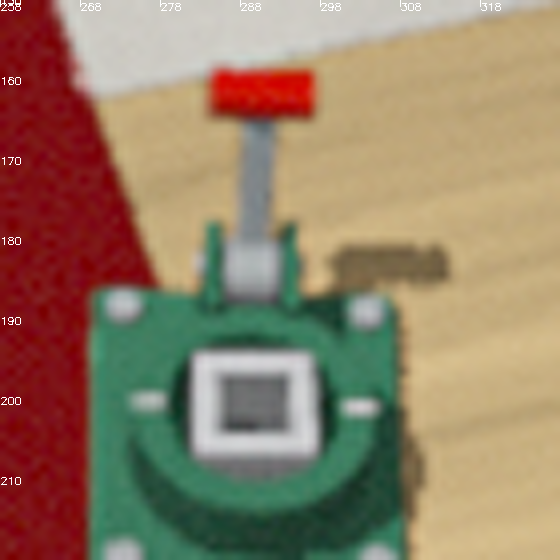

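```bash
python3 - <<'E'
from h import *
from scipy.optimize import least_squares
S={ 't++':(191.8,194.5),'t+-':(149.5,195),'t--':(150.3,190),'t-+':(192.5,189.2),'b++':(192,202.3),'b+-':(150,202.8)}
T={ 't++':(323.3,188),'t-+':(320.7,196.7),'t+-':(364.5,197.5),'t--':(362,206.3),'b++':(323.7,184.2),'b+-':(364,194.2)}
idx={'++':0,'+-':1,'--':2,'-+':3}
def res(p,cams='ST',free=False):
    L=restpts(p[0],p[1],p[2],p[3],p[4]); r=[]
    for n,D,k in (('scene',S,'S'),('top',T,'T')):
        if k in cams:
            for key,uv in D.items(): r+=list(proj(n,L[key[0]=='t'][idx[key[1:]]])[0]-uv)
    return np.array(r)
for c in ('ST','S','T'):
    f=least_squares(lambda q:res([*q,np.radians(35),.036],c),[.59,-.19,-.24]); print(c,f.x.round(4),np.degrees(f.x[2]).round(2),abs(f.fun).max().round(2))
f=least_squares(lambda q:res([*q],'ST'),[.59,-.19,-.24,.6,.036]); print(f.x.round(4),np.degrees(f.x[2:4]))
# stand: fit x,y,yaw from plate bolts/marks: marks (scene,top), z
def sp(p,pts): 
    c,s=np.cos(p[2]),np.sin(p[2]); A=np.array(pts); return np.c_[p[0]+c*A[:,0]-s*A[:,1],p[1]+s*A[:,0]+c*A[:,1],A[:,2]]
d=lambda u,v,s,x,y:(x/s+u-.5,y/s+v-.5)
Tm=[d(198,150,8,148,218),d(198,150,8,343,277)]; Sm=[d(258,150,8,360,406),d(258,150,8,150,401)]  # +y, -y marks
mk=[(0,.043,.052),(0,-.043,.052)]
Tc=[d(198,150,8,160,93),d(198,150,8,440,172),d(198,150,8,335,500)]; pc=[(.065,.065,.012),(.065,-.065,.012),(-.085,-.065,.012)]
Sc=[d(258,150,8,92,290)]; psc=[(-.085,-.065,.012)]
fr=lambda q,cs:np.concatenate([ (proj(n,sp([*q[:2],q[2]],[(a,b*q[3]/.043 if abs(z-.052)<.001 else b,z) for a,b,z in P]))-np.array(M)).ravel() for n,P,M in cs])
C={'both':[('top',mk,Tm),('scene',mk,Sm),('top',pc,Tc),('scene',psc,Sc)],'top':[('top',mk,Tm),('top',pc,Tc)],'scene':[('scene',mk,Sm),('scene',psc,Sc)]}
for k,cs in C.items():
    f=least_squares(lambda q:fr(q,cs),[.586,.187,-.26,.043]); print(k,f.x.round(4),np.degrees(f.x[2]).round(2),f.fun.round(1))
# frame corners top: z .054
fc=[d(198,150,8,*q) for q in [(205,178),(320,208),(285,323),(173,290)]]
w=np.array([ray('top',q,.054) for q in fc]); print('frame c',w.mean(0).round(4),[np.degrees(np.arctan2(*(w[(i+1)%4]-w[i])[[1,0]])).round(1) for i in range(4)])
fs=[d(258,150,8,*q) for q in [(190,350),(320,350),(323,460),(188,457)]]
w=np.array([ray('scene',q,.054) for q in fs]); print('frame c',w.mean(0).round(4),[np.degrees(np.arctan2(*(w[(i+1)%4]-w[i])[[1,0]])).round(1) for i in range(4)])
# lever grip
for n,q in (('top',d(198,150,8,151,458)),('scene',d(258,150,8,262,92))): print(ray(n,q,.128).round(4))
E
```

```text
ST [ 0.5897 -0.1932 -0.2342] -13.42 1.14
S [ 0.5879 -0.1935 -0.2409] -13.8 1.0
T [ 0.591  -0.1931 -0.2291] -13.12 0.48
[ 0.5816 -0.1909 -0.2352  0.5252  0.034 ] [-13.47730822  30.0912511 ]
both [ 0.5855  0.1881 -0.2841  0.0428] -16.28 [ 0.1  0.7  0.1  0.6  0.2  0.7  0.1  0.8 -0.5 -0.5  0.2  0.2  0.4  0.4
  0.3 -0.1]
top [ 0.5866  0.1883 -0.2899  0.0429] -16.61 [ 0.   0.3  0.   0.3 -0.4 -0.8  0.2  0.   0.2  0.1]
scene [ 0.5833  0.1883 -0.2719  0.0428] -15.58 [ 0.  -0.   0.   0.4 -0.1 -0.4]
frame c [0.5864 0.1881 0.054 ] [np.float64(-104.4), np.float64(164.6), np.float64(73.9), np.float64(-14.1)]
frame c [0.584  0.1879 0.054 ] [np.float64(75.1), np.float64(-16.7), np.float64(-106.4), np.float64(162.2)]
[0.4867 0.2172 0.128 ]
[0.4853 0.2167 0.128 ]
```

```bash
cat >> h.py <<'E'
def plan(p0,a0,p1,a1,n):
    """rows from pose(pos m, tool-x angle deg) to pose; returns slides mm, turn per row"""
    p0,p1=np.array(p0)*1000,np.array(p1)*1000; t=-(a1-a0)/n; out=[]
    for i in range(n):
        a=np.radians(a0-t*i); d=(p1-p0)/n
        out.append([d[0]*np.cos(a)+d[1]*np.sin(a), d[0]*np.sin(a)-d[1]*np.cos(a), -d[2]])
    return np.round(out,1).tolist(), round(t,2)
def pose(o=None):
    o=o or manip.get_obs(); from scipy.spatial.transform import Rotation as R
    M=R.from_quat(o['ee_rot']).as_matrix(); return np.array(o['position']),np.degrees(np.arctan2(M[1,0],M[0,0])),M
E
python3 - <<'E'
from h import *
yw=np.radians(-13.5);X=np.array([np.cos(yw),np.sin(yw),0]);Y=np.array([-np.sin(yw),np.cos(yw),0]);Z=np.array([0,0,1.])
s,c=np.sin(np.radians(35)),np.cos(np.radians(35)); rz=-s*X+c*Z; rx=c*X+s*Z
f=np.array([.5897,-.1932,.036])
for S in range(0,100,10): print(S,[proj('scene',f+S/1000*rz+a/1000*rx)[0].round(1).tolist() for a in (14,24)], (f+S/1000*rz+.014*rx).round(3))
C=f+.115*rz; P=C-.045*Y; print(C,P)
p,a,M=pose(); print(p,a)
print(plan(p,a,[P[0],P[1],.2],76.5,20))
for n in ['glue']: print([ (round(r['score'],2),c2w('top',r['xyz']).round(3)) for r in manip.tip_of(n,'top')[:1]])
E
```

```text
0 [[173.7, 232.7], [173.3, 234.1]] [ 0.601 -0.196  0.044]
10 [[173.5, 229.8], [173.0, 231.2]] [ 0.595 -0.195  0.052]
20 [[173.2, 226.9], [172.8, 228.3]] [ 0.59  -0.193  0.06 ]
30 [[173.0, 224.0], [172.5, 225.4]] [ 0.584 -0.192  0.069]
40 [[172.7, 221.1], [172.3, 222.5]] [ 0.579 -0.191  0.077]
50 [[172.5, 218.1], [172.0, 219.5]] [ 0.573 -0.189  0.085]
60 [[172.2, 215.2], [171.8, 216.5]] [ 0.567 -0.188  0.093]
70 [[172.0, 212.2], [171.5, 213.5]] [ 0.562 -0.187  0.101]
80 [[171.7, 209.2], [171.2, 210.5]] [ 0.556 -0.185  0.11 ]
90 [[171.5, 206.2], [171.0, 207.5]] [ 0.551 -0.184  0.118]
[ 0.52556123 -0.17780164  0.13020249] [ 0.51505618 -0.22155829  0.13020249]
[ 0.16119947 -0.60387682  0.23135588] 14.943102615886868
([[22.0, -13.9, 1.6], [22.7, -12.7, 1.6], [23.4, -11.5, 1.6], [24.0, -10.2, 1.6], [24.5, -8.9, 1.6], [24.9, -7.6, 1.6], [25.3, -6.2, 1.6], [25.6, -4.8, 1.6], [25.8, -3.5, 1.6], [26.0, -2.1, 1.6], [26.0, -0.7, 1.6], [26.0, 0.7, 1.6], [26.0, 2.1, 1.6], [25.8, 3.5, 1.6], [25.6, 4.9, 1.6], [25.3, 6.3, 1.6], [24.9, 7.6, 1.6], [24.5, 8.9, 1.6], [24.0, 10.2, 1.6], [23.4, 11.5, 1.6]], np.float64(-3.08))
[(0.69, array([0.589, 0.191, 0.056]))]
```

Emit:
arm_command(slide=[[22, -13.9, 1.6], [22.7, -12.7, 1.6], [23.4, -11.5, 1.6], [24, -10.2, 1.6], [24.5, -8.9, 1.6], [24.9, -7.6, 1.6], [25.3, -6.2, 1.6], [25.6, -4.8, 1.6], [25.8, -3.5, 1.6], [26, -2.1, 1.6]], turn=[-3.08, -3.08, -3.08, -3.08, -3.08, -3.08, -3.08, -3.08, -3.08, -3.08], grip=[0, 0, 0, 0, 0, 0, 0, 0, 0, 0])

```text
clock: 1.58
position: [0.3396, -0.4108, 0.2153]
ee_rot: [0.92, 0.391, 0.0, 0.0]
ft_force: [-0.1, 0.1, 0.6]
grip_width: 0.998
```

Emit:
arm_command(slide=[[26, -0.7, 1.6], [26, 0.7, 1.6], [26, 2.1, 1.6], [25.8, 3.5, 1.6], [25.6, 4.9, 1.6], [25.3, 6.3, 1.6], [24.9, 7.6, 1.6], [24.5, 8.9, 1.6], [24, 10.2, 1.6], [23.4, 11.5, 1.6]], turn=[-3.08, -3.08, -3.08, -3.08, -3.08, -3.08, -3.08, -3.08, -3.08, -3.08], grip=[0, 0, 0, 0, 0, 0, 0, 0, 0, 0])

```text
clock: 2.42
position: [0.516, -0.219, 0.1993]
ee_rot: [0.784, 0.621, 0.0, 0.0]
ft_force: [0.5, 0.2, 0.7]
grip_width: 0.997
```

Emit:
arm_command(slide=[[0, 0, 0], [0, 0, 0]], turn=[0, 0], grip=[0, 0])

```text
clock: 2.58
position: [0.5158, -0.2187, 0.1991]
ee_rot: [0.784, 0.621, 0.0, -0.0]
ft_force: [-0.8, -1.5, 0.1]
grip_width: 1.002
```

```bash
python3 - <<'E'
from h import *
o=manip.get_obs(); p,a,M=pose(o); print(o['clock'],p.round(4),a,M[:,2].round(3),o['joint_pos'].round(2))
t=[.5151,-.2216,.2]; print(plan(p,a,t,76.5,1))
im=manip.camera('scene'); cv2.imwrite('pics/a1.png',cv2.resize(im[100:300,60:260],None,fx=3,fy=3))
E
```

```text
2.5833 [ 0.5158 -0.2187  0.1991] 76.81777591931542 [-0.     0.001 -1.   ] [ 0.77  0.25 -0.52  1.66  0.13  1.27 -0.01]
([[-3.0, -0.1, -0.9]], np.float64(0.32))
```

View pics/a1.png

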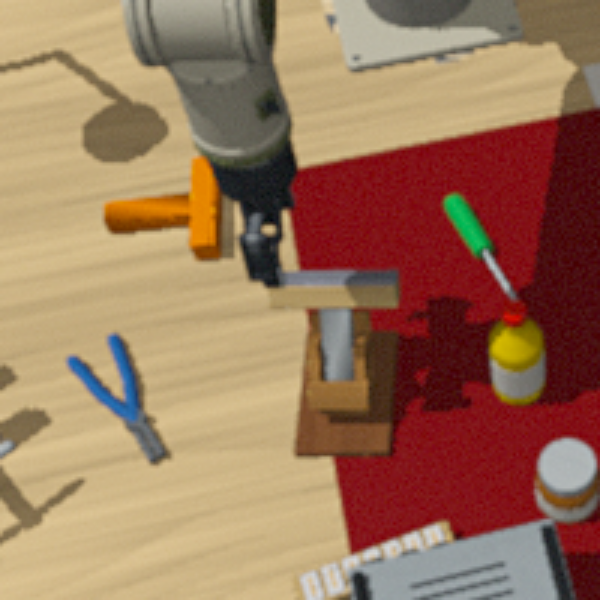

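The jaws hover over the robot's-right end of the bar, clear of the holder cheeks. Next I descend.

Emit:
arm_command(slide=[[-3, 0, 20], [0, 0, 25], [0, 0, 25], [0, 0, 18], [0, 0, 0]], turn=[0.3, 0, 0, 0, 0], grip=[0, 0, 0, 0, 0])

```text
clock: 3.05
position: [0.5112, -0.2245, 0.1077]
ee_rot: [0.787, 0.617, -0.002, -0.002]
ft_force: [-0.6, 0.2, -0.6]
grip_width: 0.999
```

Emit:
arm_command(slide=[[0, 0, 0], [0, 0, 0], [0, 0, 0], [0, 0, 0], [0, 0, 0], [0, 0, 0]], turn=[0, 0, 0, 0, 0, 0], grip=[0.4, 0.6, 0.8, 0.8, 0.8, 0.8], newtons=30)

```text
clock: 3.55
position: [0.5144, -0.2251, 0.1129]
ee_rot: [0.787, 0.617, -0.0, 0.001]
ft_force: [-2.7, -1.4, 5.3]
grip_width: 0.485
```

```bash
python3 - <<'E'
from h import *
o=manip.get_obs(); p,a,M=pose(o); print(o['clock'],p.round(4),a,o['ft_force'].round(1),o['torque'].round(2),o['grip_width']*85)
im=manip.camera('scene'); im2=manip.camera('top'); cv2.imwrite('pics/a2.png',np.hstack([cv2.resize(im[150:250,120:220],None,fx=4,fy=4),cv2.resize(im2[140:240,290:390],None,fx=4,fy=4)]))
E
```

```text
3.55 [ 0.5144 -0.2251  0.1129] 76.19899651166992 [-2.7 -1.4  5.3] [-0.24  0.46  0.04] 41.23390802134885
```

View pics/a2.png

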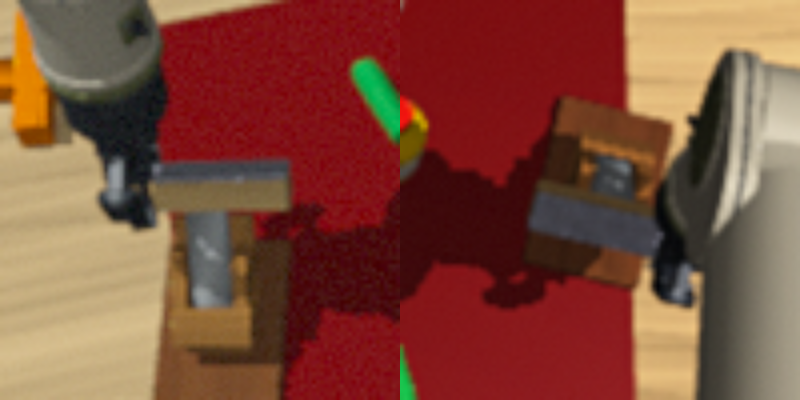

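Emit:
arm_command(slide=[[0, 0, 0], [0, 0, 0], [0, -2.3, -3.3], [0, -2.3, -3.3], [0, -2.3, -3.3], [0, 0, 0]], turn=[0, 0, 0, 0, 0, 0], grip=[0.8, 0.8, 0.8, 0.8, 0.8, 0.8], newtons=60)

```text
clock: 4.15
position: [0.5086, -0.2229, 0.1229]
ee_rot: [0.787, 0.617, 0.001, 0.002]
ft_force: [2.2, -3.6, 0.6]
grip_width: 0.467
```

```bash
cat > st.py <<'E'
from h import *
import sys
o=manip.get_obs(); p,a,M=pose(o); print(o['clock'],p.round(4),a.round(1),'tilt',M[:2,2].round(3),'F',o['ft_force'].round(1),o['torque'].round(2),'w',(o['grip_width']*85).round(1))
n=sys.argv[1]; c=[int(v) for v in sys.argv[2].split(',')]; 
im=manip.camera('scene'); im2=manip.camera('top')
np.save(n+'_s.npy',im);np.save(n+'_t.npy',im2)
w=c[4]
cv2.imwrite(f'pics/{n}.png',np.hstack([cv2.resize(i[v-w:v+w,u-w:u+w],(400,400),interpolation=cv2.INTER_CUBIC) for i,u,v in ((im,c[0],c[1]),(im2,c[2],c[3]))]))
E
python3 st.py a3 170,200,340,190,45
```

```text
Traceback (most recent call last):
  File "st.py", line 3, in <module>
    o=manip.get_obs(); p,a,M=pose(o); print(o['clock'],p.round(4),a.round(1),'tilt',M[:2,2].round(3),'F',o['ft_force'].round(1),o['torque'].round(2),'w',(o['grip_width']*85).round(1))
                                                                                                                                                         ^^^^^^^^^^^^^^^^^^^^^^^^^^
AttributeError: 'float' object has no attribute 'round'
```

```bash
sed -i "s/(o\['grip_width'\]\*85).round(1)/round(float(o['grip_width'])*85,1)/" st.py; python3 st.py a3 170,200,340,190,45
```

```text
4.15 [ 0.5086 -0.2229  0.1229] 76.2 tilt [ 0.004 -0.001] F [ 2.2 -3.6  0.6] [-0.75 -0.94 -0.32] w 39.7
```

View pics/a3.png

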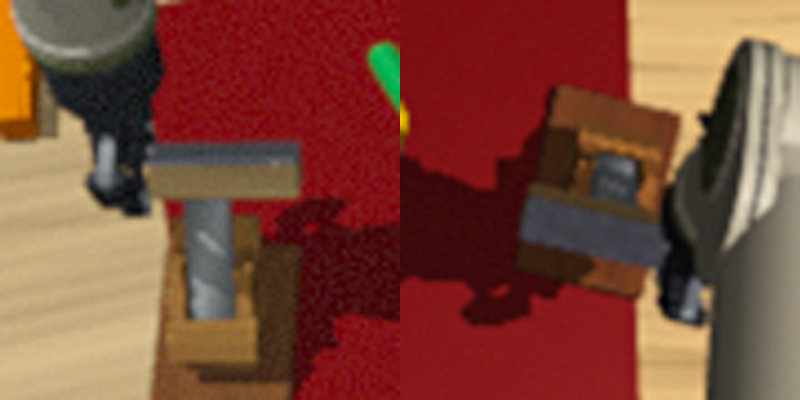

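Emit:
arm_command(slide=[[0, 0, 0], [0, 0, 0], [0, 3.7, -2.9], [0, 3.7, -2.9], [0, 3.7, -2.9], [0, 4, -2.4], [0, 4, -2.4], [0, 4, -2.4]], turn=[0, 0, 0, 0, 0, 0, 0, 0], grip=[0.8, 0.8, 0.8, 0.8, 0.8, 0.8, 0.8, 0.8], newtons=20)

```text
clock: 4.92
position: [0.5282, -0.2267, 0.1356]
ee_rot: [0.786, 0.618, -0.001, -0.003]
ft_force: [-2.7, 2.3, -3.9]
grip_width: 0.466
```

```bash
python3 st.py a4 170,200,340,190,45
```

```text
4.9167 [ 0.5282 -0.2267  0.1356] 76.3 tilt [-0.006  0.003] F [-2.7  2.3 -3.9] [0.48 0.94 0.13] w 39.6
```

View pics/a4.png

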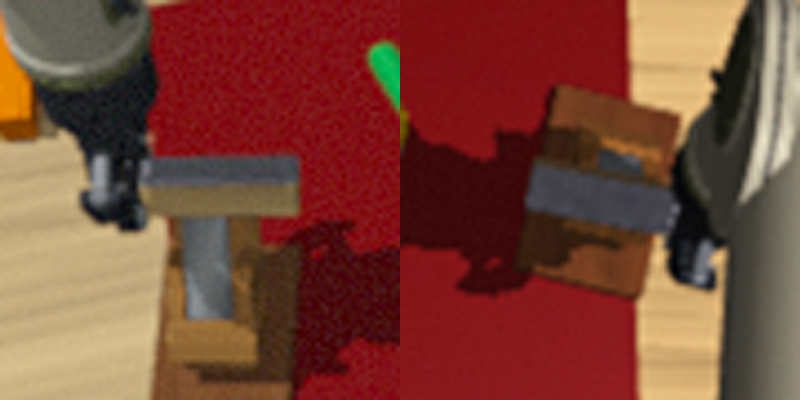

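Emit:
arm_command(slide=[[0, 4.3, -2], [0, 4.3, -2], [0, 4.3, -2], [0, 4.5, -1.4], [0, 4.5, -1.4], [0, 4.5, -1.4], [0, 0, 0]], turn=[0, 0, 0, 0, 0, 0, 0], grip=[0.8, 0.8, 0.8, 0.8, 0.8, 0.8, 0.8])

```text
clock: 5.6
position: [0.5568, -0.2345, 0.1478]
ee_rot: [0.787, 0.617, 0.001, 0.001]
ft_force: [0.9, 0.3, -2.5]
grip_width: 0.391
```

```bash
python3 st.py a5 170,200,340,190,45
```

```text
5.6 [ 0.5568 -0.2345  0.1478] 76.2 tilt [ 0.002 -0.   ] F [ 0.9  0.3 -2.5] [-0.06 -0.44 -0.05] w 33.2
```

View pics/a5.png

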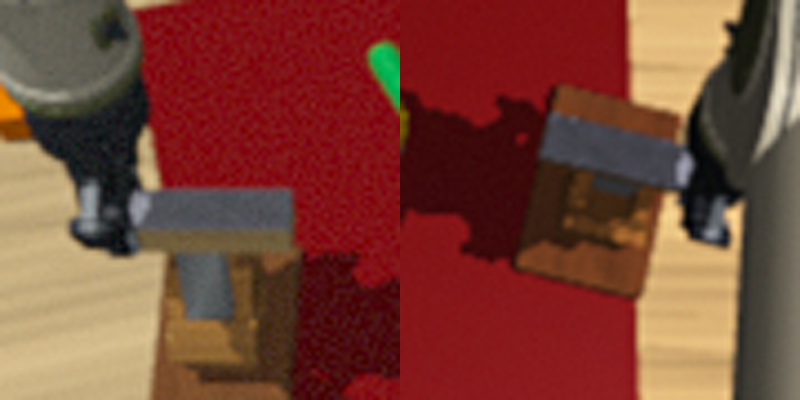

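The jaw opening dropped from 41 to 33 mm, so the bar has pivoted nearly flush. I'll squeeze it and lift straight up.

Emit:
arm_command(slide=[[0, 0, 0], [0, 0, 0], [0, 0, 0], [0, 0, -10], [0, 0, -20], [0, 0, -30], [0, 0, -30], [0, 0, -30], [0, 0, 0], [0, 0, 0]], turn=[0, 0, 0, 0, 0, 0, 0, 0, 0, 0], grip=[0.9, 0.9, 0.9, 0.9, 0.9, 0.9, 0.9, 0.9, 0.9, 0.9], newtons=120)

```text
clock: 6.53
position: [0.5557, -0.2346, 0.269]
ee_rot: [0.787, 0.617, 0.0, 0.001]
ft_force: [-0.6, -0.0, -4.5]
grip_width: 0.356
```

```bash
python3 st.py a6 170,200,340,190,45
```

```text
6.5333 [ 0.5557 -0.2346  0.269 ] 76.2 tilt [ 0.002 -0.002] F [-0.6 -0.  -4.5] [-0.14  0.09 -0.  ] w 30.3
```

View pics/a6.png

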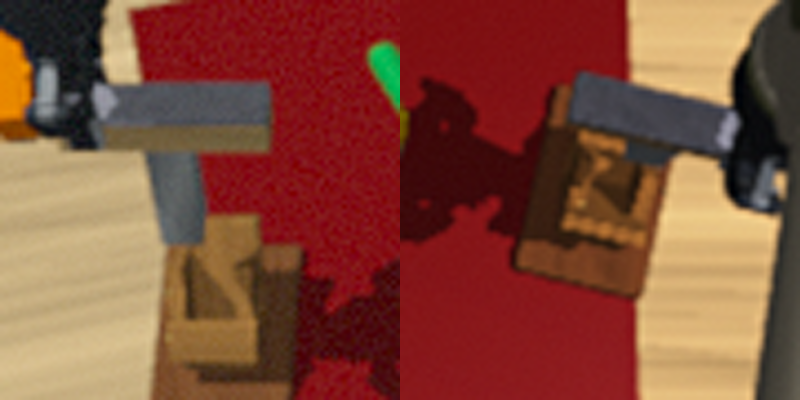

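```bash
cat > ov.py <<'E'
from h import *
import sys
n,off,dz,roll,tilt=sys.argv[1],float(sys.argv[2]),float(sys.argv[3]),float(sys.argv[4]),float(sys.argv[5])
win=[int(v) for v in sys.argv[6].split(',')]
p,a,M=pose()
from scipy.spatial.transform import Rotation as R
a=np.radians(a); 
# rest frame: x along tool y, y along tool x ; z up
B=np.array([[np.sin(a),np.cos(a),0],[-np.cos(a),np.sin(a),0],[0,0,1]]).T.T
B=np.column_stack([[np.sin(a),-np.cos(a),0],[np.cos(a),np.sin(a),0],[0,0,1]])
B=B@R.from_euler('xy',[roll,-tilt],degrees=True).as_matrix()
def pts(z1,z2,aa,bb): return [np.array([(sx*aa,off/1000+0+sy*bb,z-.115) for sx,sy in [(1,1),(1,-1),(-1,-1),(-1,1)]]) for z in (z1,z2)]
for k,cn in (('s','scene'),('t','top')):
    im=np.load(f'{n}_{k}.npy'); P=[]
    for l,c in list(zip(pts(.1,.13,.016,.065),[(0,255,0),(255,0,255)]))+list(zip(pts(0,.1,.014,.014),[(255,255,0),(0,255,255)])):
        W=l@B.T+p+[0,0,dz/1000]; P.append((proj(cn,W),c))
    u,v=(win[:2] if k=='s' else win[2:4]); zoom(im,u,v,60,56,8,f'{n}_{k}ov.png',P)
A=np.hstack([cv2.imread(f'pics/{n}_sov.png')[:, :400] if 0 else cv2.resize(cv2.imread(f'pics/{n}_{k}ov.png'),(400,373)) for k in 'st'])
cv2.imwrite(f'pics/{n}_ov.png',cv2.resize(A,(800,373)))
E
sed -i 's#^A=.*#A=None#; s#^cv2.imwrite(f.pics/{n}_ov.*##' ov.py
python3 ov.py a6 45 19 0 0 135,160,325,160
```

```text
(no output)
```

View pics/a6_sov.png

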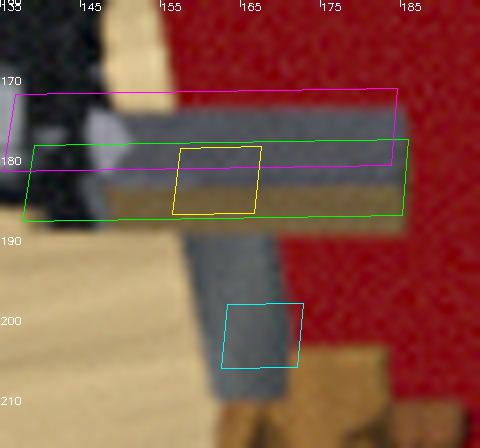

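View pics/a6_tov.png

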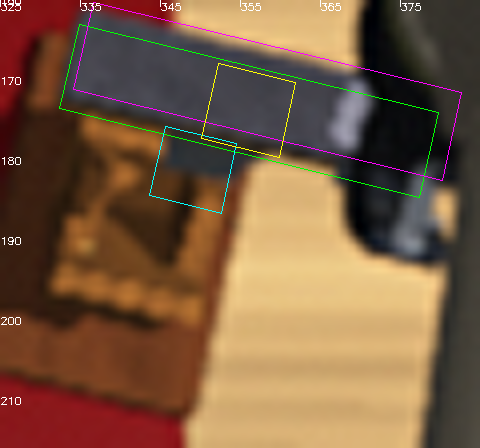

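```bash
cat > fit.py <<'E'
from h import *
from scipy.optimize import least_squares
from scipy.spatial.transform import Rotation as R
def base(a):
    a=np.radians(a); return np.column_stack([[np.sin(a),-np.cos(a),0],[np.cos(a),np.sin(a),0],[0,0,1]])
def lp(k):
    sx,sy={'+':1,'-':-1}[k[1]],{'+':1,'-':-1}[k[2]]
    return {'t':(.016*sx,.065*sy,.13),'b':(.016*sx,.065*sy,.1),'f':(.012*sx,.012*sy,0.)}[k[0]]
def fit(obs,p,a,fixyaw=True,prior=(0,45,19)):
    """obs: (cam,key,(u,v) native). returns jaw shift, off, dz (mm), roll,tilt,yaw deg"""
    def f(q):
        B=base(a)@R.from_euler('xyz',[q[3],-q[4],q[5]],degrees=True).as_matrix(); r=[]
        for c,k,uv in obs:
            W=B@(np.array(lp(k))-[0,0,.115])+p+base(a)@np.array([q[0],q[1],q[2]])/1000
            r+=list(proj(c,W)[0]-uv)
        return np.array(r+[ (q[0]-prior[0])/3,q[5]/2])
    s=least_squares(f,[*prior,0,0,0]); return s.x,s.fun
E
python3 - <<'E'
from fit import *
d=lambda u,v,x,y:(x/8+u-.5,y/8+v-.5)
S=lambda k,x,y:('scene',k,d(135,160,x,y)); T=lambda k,x,y:('top',k,d(325,160,x,y))
p,a,M=pose()
o=[S('t-+',405,106),S('t++',405,183),S('b++',405,232),S('f++',290,398),S('f+-',214,400),T('t++',90,12),T('t-+',75,88),T('f-+',168,160),T('f--',232,178)]
q,r=fit(o,p,a); print(q.round(1),r.round(1))
for c in ('scene','top'):
    q,r=fit([x for x in o if x[0]==c],p,a); print(c,q.round(1),abs(r).max().round(1))
    print([ (round(x['score'],2),c2w(c,x['xyz']).round(4)) for n in ('rest','rest_bar') for x in manip.tip_of(n,c)[:2]])
E
```

```text
[ 1.9 45.6 13.3 -1.8  5.8  0.1] [-0.1  0.  -1.  -0.8 -0.   0.2 -0.8  0.3  0.4  0.1 -0.2 -0.9 -1.   0.7
 -0.   0.5 -0.4  0.   0.6  0.1]
scene [ 0.1 46.   9.7 -2.2  5.1  0.4] 0.6
[(0.6, array([ 0.5774, -0.1941,  0.1653])), (0.59, array([ 0.2752, -0.4245,  0.012 ])), (0.95, array([ 0.2912, -0.3091,  0.0162])), (0.76, array([ 0.569 , -0.1927,  0.2746]))]
top [ 0.3 44.7 19.3 -1.1  6.3  0.1] 0.8
[(0.93, array([ 0.5831, -0.1961,  0.1585])), (0.66, array([ 0.5673, -0.187 ,  0.27  ]))]
```

```bash
python3 - <<'E'
from h import *
p,a,M=pose(); print(plan(p,a,[p[0],p[1],.30],a,2)); print(plan([p[0],p[1],.3],a,[.5616,.1474,.30],74.3,17))
E
```

```text
([[0.0, 0.0, -17.0], [0.0, 0.0, -17.0]], np.float64(-0.0))
([[21.9, -5.0, -0.0], [21.9, -5.0, -0.0], [21.9, -5.0, -0.0], [21.9, -5.1, -0.0], [21.9, -5.1, -0.0], [21.8, -5.2, -0.0], [21.8, -5.2, -0.0], [21.8, -5.3, -0.0], [21.8, -5.3, -0.0], [21.8, -5.3, -0.0], [21.8, -5.4, -0.0], [21.8, -5.4, -0.0], [21.8, -5.5, -0.0], [21.8, -5.5, -0.0], [21.7, -5.6, -0.0], [21.7, -5.6, -0.0], [21.7, -5.7, -0.0]], np.float64(0.11))
```

Emit:
arm_command(slide=[[0, 0, -17], [0, 0, -17], [10, -2.4, 0], [20, -5, 0], [22, -5, 0], [22, -5, 0], [22, -5.2, 0], [22, -5.2, 0], [22, -5.2, 0], [22, -5.2, 0]], turn=[0, 0, 0, 0, 0.2, 0.2, 0.2, 0.2, 0.2, 0.2], grip=[0.9, 0.9, 0.9, 0.9, 0.9, 0.9, 0.9, 0.9, 0.9, 0.9])

```text
clock: 7.67
position: [0.5574, -0.0658, 0.3]
ee_rot: [0.793, 0.609, -0.0, -0.0]
ft_force: [0.1, 0.5, -2.9]
grip_width: 0.354
```

Emit:
arm_command(slide=[[22, -5.3, 0], [22, -5.3, 0], [22, -5.3, 0], [22, -5.4, 0], [22, -5.4, 0], [22, -5.4, 0], [22, -5.5, 0], [22, -5.5, 0], [22, -5.5, 0], [10, -2.5, 0]], turn=[0.2, 0.2, 0.2, 0.1, 0, 0, 0, 0, 0, 0], grip=[0.9, 0.9, 0.9, 0.9, 0.9, 0.9, 0.9, 0.9, 0.9, 0.9])

```text
clock: 8.5
position: [0.5629, 0.1505, 0.3001]
ee_rot: [0.796, 0.606, -0.0, -0.001]
ft_force: [-1.6, 0.6, -4.9]
grip_width: 0.354
```

Emit:
arm_command(slide=[[0, 0, 0], [0, 0, 0], [0, 0, 0]], turn=[0, 0, 0], grip=[0.9, 0.9, 0.9])

```text
clock: 8.75
position: [0.5644, 0.145, 0.3007]
ee_rot: [0.797, 0.604, -0.001, 0.0]
ft_force: [0.5, -0.5, -4.2]
grip_width: 0.356
```

```bash
python3 st.py b1 285,175,230,185,50;python3 - <<'E'
from h import *
for c in ('scene','top'):
    print([ (n,round(x['score'],2),c2w(c,x['xyz']).round(4)) for n in ('rest','rest_bar') for x in manip.tip_of(n,c)[:2]])
E
```

```text
8.75 [0.5644 0.145  0.3007] 74.3 tilt [-0.001 -0.001] F [ 0.5 -0.5 -4.2] [-0.22  0.02  0.05] w 30.2
[('rest', 0.88, array([ 0.2807, -0.4225,  0.0104])), ('rest', 0.61, array([0.5866, 0.1828, 0.1947])), ('rest_bar', 0.73, array([ 0.2889, -0.3072,  0.0189])), ('rest_bar', 0.69, array([0.4882, 0.2171, 0.1239]))]
[('rest', 0.78, array([ 0.2829, -0.4281,  0.0172])), ('rest', 0.56, array([0.5898, 0.1843, 0.1924])), ('rest_bar', 0.78, array([0.5765, 0.1924, 0.3072])), ('rest_bar', 0.56, array([ 0.3017, -0.3071,  0.0128]))]
```

View pics/b1.png

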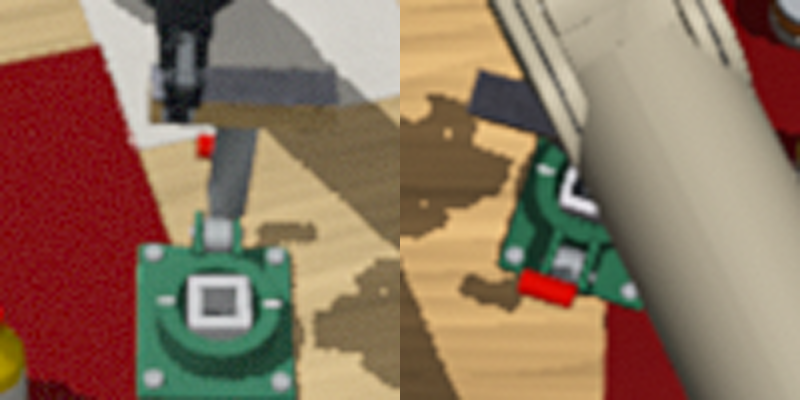

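Emit:
arm_command(slide=[[2, -2, 10], [1.5, -1.5, 20], [0, 0, 25], [0, 0, 25], [0, 0, 20], [0, 0, 12], [0, 0, 3], [0, 0, 0], [0, 0, 0]], turn=[0, 0, 0, 0, 0, 0, 0, 0, 0], grip=[0.9, 0.9, 0.9, 0.9, 0.9, 0.9, 0.9, 0.9, 0.9])

```text
clock: 9.8
position: [0.5625, 0.1509, 0.1874]
ee_rot: [0.797, 0.604, 0.001, 0.0]
ft_force: [-0.2, -0.0, -2.8]
grip_width: 0.352
```

```bash
python3 st.py b2 285,180,230,185,40;python3 - <<'E'
from h import *
for c in ('scene','top'):
    print([ (n,round(x['score'],2),c2w(c,x['xyz']).round(4)) for n in ('rest','rest_bar') for x in manip.tip_of(n,c)[:3]])
E
python3 ov.py b2 45 9 0 6 255,150,205,150
```

```text
9.8 [0.5625 0.1509 0.1874] 74.3 tilt [0.001 0.   ] F [-0.2 -0.  -2.8] [-0.1   0.04  0.05] w 29.9
[('rest', 0.89, array([ 0.2758, -0.4242,  0.014 ])), ('rest', 0.73, array([0.5851, 0.1917, 0.0806])), ('rest', 0.38, array([0.4924, 0.219 , 0.1245])), ('rest_bar', 0.7, array([0.5729, 0.1943, 0.1918])), ('rest_bar', 0.7, array([ 0.2888, -0.3073,  0.0171]))]
[('rest', 0.66, array([ 0.2808, -0.4259,  0.0164])), ('rest', 0.58, array([0.5906, 0.1895, 0.0767])), ('rest', 0.45, array([ 0.7935,  0.2086, -0.0023])), ('rest_bar', 0.87, array([ 0.2981, -0.3076,  0.0146])), ('rest_bar', 0.56, array([0.5765, 0.1963, 0.1886]))]
```

View pics/b2_sov.png

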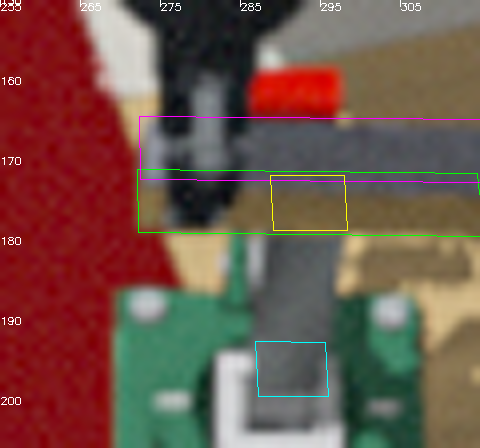

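View pics/b2.png

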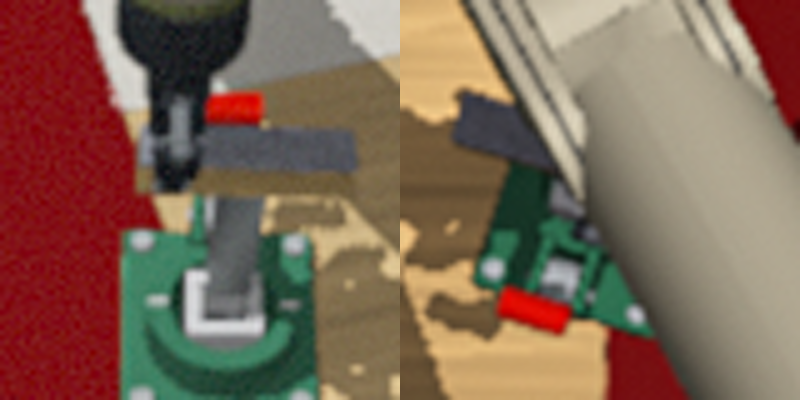

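```bash
python3 - <<'E'
from h import *
X=np.array([.9627,-.2706])
for z in (.074,.079,.084):
    q=ray('scene',(255+288/8-.5,150+418/8-.5),z)[:2]; print(z,(q-.012*X).round(4))
im=np.load('b2_s.npy'); zoom(im,270,175,40,36,16,'b2z.png')
E
```

```text
0.074 [0.5916 0.1874]
0.079 [0.5946 0.1861]
0.084 [0.5975 0.1848]
```

View pics/b2z.png

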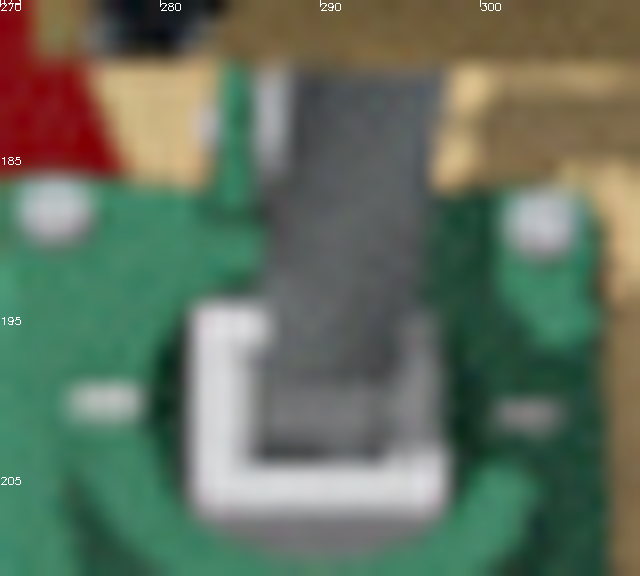

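```bash
python3 - <<'E'
from h import *
X=np.array([.9627,-.2706])
for z in (.074,.079,.084):
    q=ray('scene',(290.4,198.1),z)[:2]; print(z,(q-.012*X).round(4))
E
```

```text
0.074 [0.5783 0.1913]
0.079 [0.5813 0.19  ]
0.084 [0.5843 0.1887]
```

Emit:
arm_command(slide=[[-2, -0.5, 8], [0, 0, 8], [0, 0, 5], [0, 0, 3], [0, 0, 2], [0, 0, 0], [0, 0, 0]], turn=[0, 0, 0, 0, 0, 0, 0], grip=[0.9, 0.9, 0.9, 0.9, 0.9, 0.9, 0.9])

```text
clock: 10.68
position: [0.561, 0.1488, 0.1603]
ee_rot: [0.797, 0.604, 0.0, 0.0]
ft_force: [0.4, -0.2, -3.5]
grip_width: 0.353
```

```bash
python3 st.py b3 285,185,230,185,40; python3 -c "
from h import *
zoom(np.load('b3_s.npy'),270,175,40,36,16,'b3z.png')"
```

```text
10.6833 [0.561  0.1488 0.1603] 74.3 tilt [0. 0.] F [ 0.4 -0.2 -3.5] [-0.09  0.1   0.07] w 30.0
```

View pics/b3z.png

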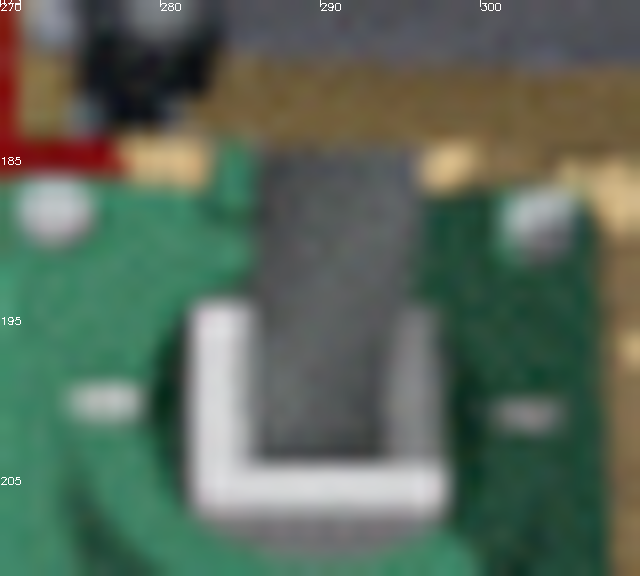

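Emit:
arm_command(slide=[[0, 0, 3], [0, 0, 3], [0, 0, 0], [0, 0, 0]], turn=[0, 0, 0, 0], grip=[0.9, 0.9, 0.9, 0.9])

```text
clock: 11.12
position: [0.5611, 0.1488, 0.1541]
ee_rot: [0.797, 0.604, 0.0, 0.0]
ft_force: [1.3, 1.2, -4.7]
grip_width: 0.354
```

```bash
python3 st.py b4 285,185,230,185,40; python3 -c "
from h import *
zoom(np.load('b4_s.npy'),270,175,40,36,16,'b4z.png')"
```

```text
11.1167 [0.5611 0.1488 0.1541] 74.3 tilt [0. 0.] F [ 1.3  1.2 -4.7] [ 0.05 -0.39 -0.04] w 30.1
```

View pics/b4z.png

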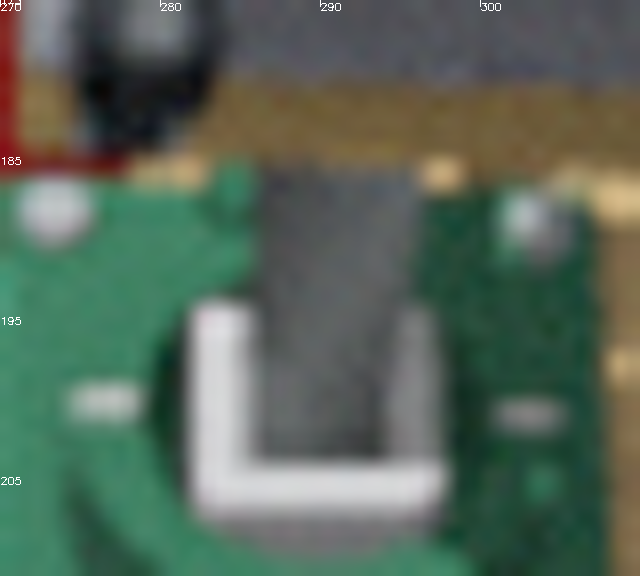

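Emit:
arm_command(slide=[[0, 0, 3], [0, 0, 3], [0, 0, 0], [0, 0, 0]], turn=[0, 0, 0, 0], grip=[0.9, 0.9, 0.9, 0.9])

```text
clock: 11.55
position: [0.5612, 0.1486, 0.1481]
ee_rot: [0.797, 0.604, 0.0, 0.0]
ft_force: [3.7, 0.0, -6.4]
grip_width: 0.357
```

```bash
python3 -c "
from h import *
o=manip.get_obs();print(o['position'],o['ft_force'],o['torque'])"
```

```text
[0.56120691 0.14859065 0.14806909] [ 3.67712143  0.03167215 -6.38037942] [-0.03865756 -1.10419043 -0.22401067]
```

Emit:
arm_command(slide=[[0, 0, 0], [0, 0, 0], [0, 3, 0], [0, 3, 0], [0, 3, 0], [0, 3, 0], [0, 0, 0]], turn=[0, 0, 0, 0, 0, 0, 0], grip=[0.9, 0.9, 0.9, 0.9, 0.9, 0.9, 0.9], newtons=20)

```text
clock: 12.13
position: [0.5711, 0.1462, 0.1478]
ee_rot: [0.796, 0.605, -0.002, -0.001]
ft_force: [-5.6, 1.8, -1.7]
grip_width: 0.353
```

```bash
python3 st.py b5 285,185,230,185,40; python3 -c "
from h import *
zoom(np.load('b5_s.npy'),255,155,60,56,10,'b5z.png')"
```

```text
12.1333 [0.5711 0.1462 0.1478] 74.4 tilt [-0.004  0.   ] F [-5.6  1.8 -1.7] [0.54 1.72 0.19] w 30.0
```

View pics/b5z.png

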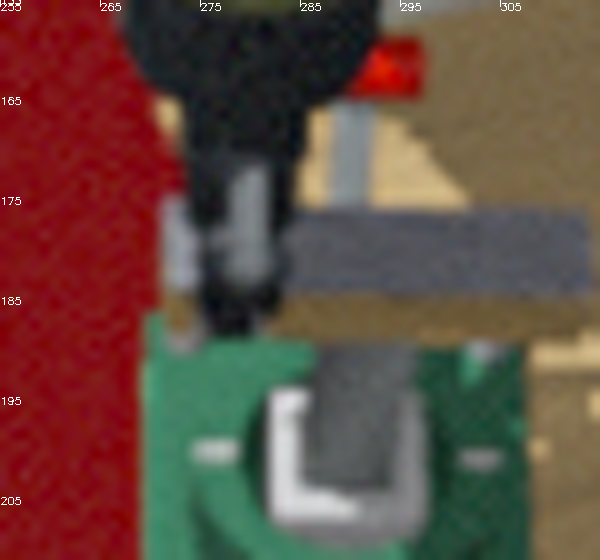

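Emit:
arm_command(slide=[[0, 0, 3], [0, 0, 3], [0, 0, 3], [0, 0, 3], [0, 0, 0]], turn=[0, 0, 0, 0, 0], grip=[0.9, 0.9, 0.9, 0.9, 0.9])

```text
clock: 12.65
position: [0.571, 0.1462, 0.1354]
ee_rot: [0.796, 0.605, -0.001, -0.001]
ft_force: [-2.9, 3.2, -5.7]
grip_width: 0.357
```

```bash
python3 st.py b6 285,185,230,185,40; python3 -c "
from h import *
zoom(np.load('b6_s.npy'),255,155,60,56,10,'b6z.png')"
```

```text
12.65 [0.571  0.1462 0.1354] 74.4 tilt [-0.004  0.   ] F [-2.9  3.2 -5.7] [0.73 1.35 0.15] w 30.4
```

View pics/b6z.png

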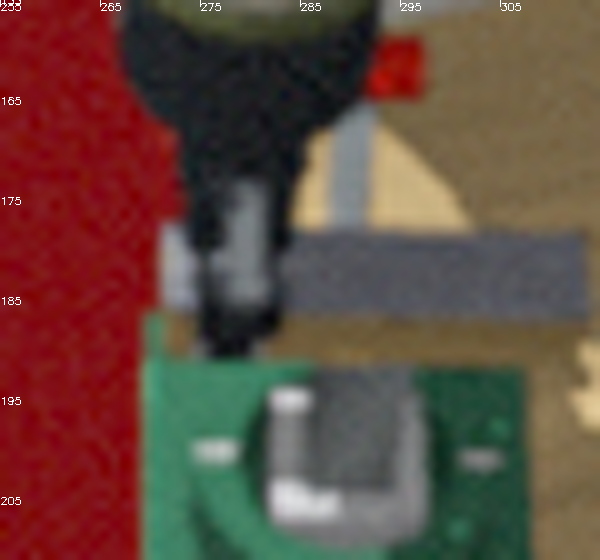

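Emit:
arm_command(slide=[[0, 0, 3], [0, 0, 3], [0, 0, 3], [0, 0, 2], [0, 0, 0]], turn=[0, 0, 0, 0, 0], grip=[0.9, 0.9, 0.9, 0.9, 0.9])

```text
clock: 13.17
position: [0.5711, 0.1463, 0.1248]
ee_rot: [0.796, 0.605, -0.001, -0.001]
ft_force: [-5.8, 3.9, -3.8]
grip_width: 0.353
```

Emit:
arm_command(slide=[[0, 0, 2], [0, 0, 2], [0, 0, 0], [0, 0, 0]], turn=[0, 0, 0, 0], grip=[0.9, 0.9, 0.9, 0.9])

```text
clock: 13.5
position: [0.5726, 0.1457, 0.1231]
ee_rot: [0.797, 0.604, -0.0, 0.0]
ft_force: [-7.8, -1.9, 12.8]
grip_width: 0.355
```

```bash
python3 st.py b7 285,185,230,185,40; python3 -c "
from h import *
zoom(np.load('b7_s.npy'),255,155,60,56,10,'b7z.png')
for c in ('scene','top'):
    print([ (n,round(x['score'],2),c2w(c,x['xyz']).round(4)) for n in ('rest','rest_bar') for x in manip.tip_of(n,c)[:3]])"
```

```text
13.5 [0.5726 0.1457 0.1231] 74.3 tilt [ 0. -0.] F [-7.8 -1.9 12.8] [-0.01  2.54  0.14] w 30.2
[('rest', 0.9, array([0.5852, 0.1891, 0.0149])), ('rest', 0.89, array([ 0.2775, -0.4201,  0.0115])), ('rest', 0.65, array([0.5814, 0.1883, 0.1286])), ('rest_bar', 0.92, array([0.5843, 0.1884, 0.1295])), ('rest_bar', 0.84, array([ 0.291 , -0.3065,  0.0197]))]
[('rest', 0.65, array([0.5882, 0.1852, 0.0127])), ('rest', 0.61, array([ 0.2844, -0.4246,  0.0158])), ('rest_bar', 0.65, array([ 0.2998, -0.3055,  0.009 ])), ('rest_bar', 0.62, array([0.5867, 0.1959, 0.1275]))]
```

View pics/b7z.png

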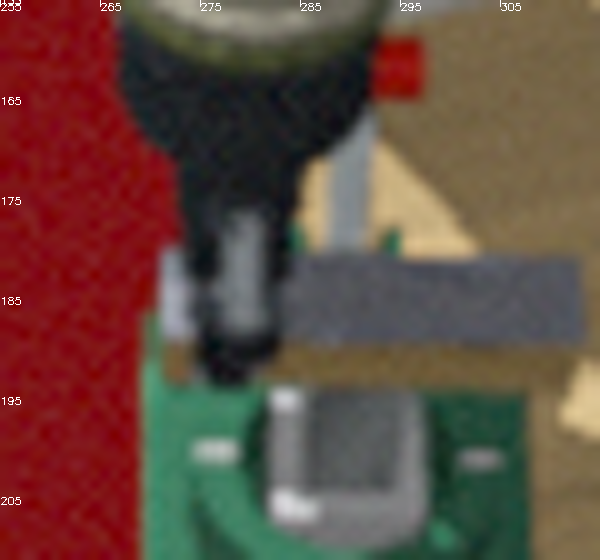

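The rest bottomed out: the downward push is resisted and the network puts the foot at z≈14 mm. Now I release, rise clear and measure the bar angle.

Emit:
arm_command(slide=[[0, 0, -1.5], [0, 0, 0], [0, 0, 0], [0, 0, 0], [0, 0, 0], [0, 0, -25], [0, 0, -35], [-20, 0, -35], [-35, 0, -20], [-35, 0, 0]], turn=[0, 0, 0, 0, 0, 0, 0, 0, 0, 0], grip=[0.4, 0.2, 0, 0, 0, 0, 0, 0, 0, 0])

```text
clock: 14.63
position: [0.5498, 0.0598, 0.2427]
ee_rot: [0.796, 0.605, 0.003, 0.002]
ft_force: [1.4, 0.2, 1.0]
grip_width: 1.001
```

Emit:
arm_command(slide=[[-35, 0, 0], [-35, 0, 0], [-35, 0, 0], [-35, 0, 0], [-35, 0, 0], [0, 0, 0]], turn=[0, 0, 0, 0, 0, 0], grip=[0, 0, 0, 0, 0, 0])

```text
clock: 15.13
position: [0.499, -0.1175, 0.2376]
ee_rot: [0.8, 0.6, -0.001, 0.001]
ft_force: [-0.2, -0.6, -0.9]
grip_width: 0.999
```

```bash
python3 st.py c1 290,185,230,185,40; python3 -c "
from h import *
zoom(np.load('c1_s.npy'),255,160,66,56,12,'c1s.png');zoom(np.load('c1_t.npy'),200,155,66,56,12,'c1t.png')
for c in ('scene','top'):
    print([ (n,round(x['score'],2),c2w(c,x['xyz']).round(4)) for n in ('rest','rest_bar') for x in manip.tip_of(n,c)[:2]])"
```

```text
15.1333 [ 0.499  -0.1175  0.2376] 73.8 tilt [-0.001 -0.003] F [-0.2 -0.6 -0.9] [-0.04 -0.03 -0.03] w 84.9
[('rest', 0.9, array([ 0.2763, -0.4218,  0.0105])), ('rest', 0.87, array([0.5893, 0.1862, 0.0171])), ('rest_bar', 0.87, array([0.5834, 0.1823, 0.1297])), ('rest_bar', 0.56, array([ 0.288 , -0.3105,  0.0188]))]
[('rest', 0.72, array([ 0.2859, -0.4262,  0.0168])), ('rest', 0.67, array([0.5873, 0.1863, 0.0126])), ('rest_bar', 0.93, array([ 0.2988, -0.3083,  0.0109])), ('rest_bar', 0.81, array([0.588 , 0.1878, 0.1233]))]
```

View pics/c1t.png

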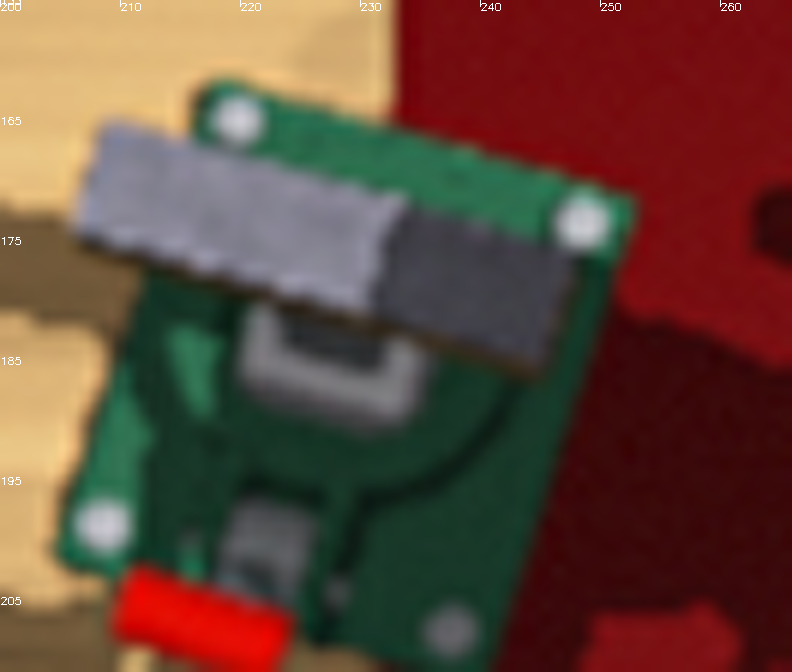

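View pics/c1s.png

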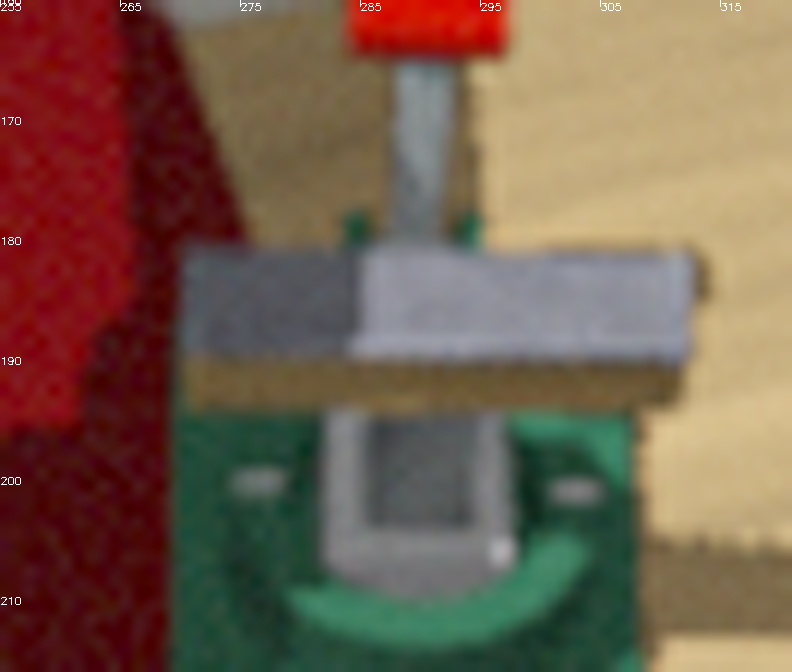

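```bash
cat > ang.py <<'E'
from h import *
d=lambda u,v,s,x,y:(x/s+u-.5,y/s+v-.5)
def line(n,pts,z):
    w=[ray(n,q,z) for q in pts]; v=w[1]-w[0]; return np.degrees(np.arctan2(v[1],v[0])).round(2),((w[0]+w[1])/2).round(4),np.linalg.norm(v).round(4)
E
python3 - <<'E'
from ang import *
print('marks top',line('top',[d(198,150,8,148,218),d(198,150,8,343,277)],.052)); print('marks sc',line('scene',[d(258,150,8,360,406),d(258,150,8,150,401)],.052))
t=lambda x,y:d(200,155,12,x,y); s=lambda x,y:d(255,160,12,x,y)
print(line('top',[t(100,122),t(578,258)],.144),line('top',[t(78,232),t(540,376)],.144))
print(line('scene',[s(695,248),s(182,248)],.144),line('scene',[s(688,357),s(180,357)],.144),line('scene',[s(680,407),s(193,408)],.114))
# edge based fit: pad mask edges in both images
for n,f in (('scene','c1_s.npy'),('top','c1_t.npy')):
    im=np.load(f); r=manip.cut_out('rest',n)
    for q in r[:3]:
        m=q['pixels']; ys,xs=np.nonzero(m); print(n,q['score'],xs.min(),xs.max(),ys.min(),ys.max())
E
```

```text
marks top (np.float64(-106.54), array([0.5877, 0.1884, 0.052 ]), np.float64(0.0859))
marks sc (np.float64(-106.54), array([0.5826, 0.1883, 0.052 ]), np.float64(0.0855))
(np.float64(-105.65), array([0.6006, 0.1832, 0.144 ]), np.float64(0.1312)) (np.float64(-107.02), array([0.5699, 0.1903, 0.144 ]), np.float64(0.1273))
(np.float64(-104.91), array([0.5689, 0.1918, 0.144 ]), np.float64(0.1329)) (np.float64(-104.91), array([0.6011, 0.1804, 0.144 ]), np.float64(0.1299)) (np.float64(-104.77), array([0.5977, 0.1843, 0.114 ]), np.float64(0.1269))
scene 0.93 269 311 179 203
scene 0.81 94 134 151 185
top 0.91 207 247 165 185
top 0.66 377 414 250 290
```

```bash
cat >> ang.py <<'E'
from scipy.ndimage import map_coordinates
def sub(im,p,q,h=3,trim=.06,n=60):
    """refine line p-q to strongest gradient, robust line fit; returns two native points"""
    g=im.astype(float); p,q=np.array(p,float),np.array(q,float); v=q-p; nn=np.array([-v[1],v[0]])/np.linalg.norm(v)
    t=np.linspace(trim,1-trim,n); o=np.arange(-h,h+.01,.1); off=[]
    for k in t:
        P=p+v*k; xs=P[0]+o*nn[0]; ys=P[1]+o*nn[1]
        pr=np.stack([map_coordinates(g[:,:,c],[ys,xs],order=1) for c in range(3)],1)
        pr=cv2.GaussianBlur(pr,(1,11),2.5) if 0 else pr
        gr=np.linalg.norm(pr[8:]-pr[:-8],axis=1); w=gr**4; off.append((o[4:-4]*w).sum()/w.sum())
    off=np.array(off); ok=np.ones(n,bool)
    for _ in range(5):
        c=np.polyfit(t[ok],off[ok],1); r=off-np.polyval(c,t); sd=max(1.5*np.median(abs(r[ok])),.05); ok=abs(r)<2.5*sd
    return [tuple(p+nn*c[1]),tuple(q+nn*(c[0]+c[1]))],r[ok].std()
E
python3 - <<'E'
from ang import *
t=lambda x,y:d(200,155,12,x,y); s=lambda x,y:d(255,160,12,x,y)
T=np.load('c1_t.npy');S=np.load('c1_s.npy');T0=np.load('top0.npy');S0=np.load('scene0.npy')
t8=lambda x,y:d(198,150,8,x,y); s8=lambda x,y:d(258,150,8,x,y)
for nm,n,im,a,b,z in [('bar up','top',T,t(100,122),t(578,258),.144),('bar low','top',T,t(78,232),t(540,376),.144),
 ('bar far','scene',S,s(695,248),s(182,248),.144),('bar padwood','scene',S,s(688,357),s(180,357),.144),('bar bottom','scene',S,s(680,407),s(193,408),.114),
 ('plate +x','top',T0,t8(165,95),t8(435,170),.012),('plate -y','top',T0,t8(440,175),t8(342,495),.012),('plate +y','top',T0,t8(150,100),t8(60,400),.012),
 ('plate -y','scene',S0,s8(92,292),s8(90,550),.012),('plate -x','scene',S0,s8(300,293),s8(395,293),.012),
 ('frame +x','top',T0,t8(208,178),t8(320,207),.054),('frame -x','top',T0,t8(285,322),t8(175,291),.054),('frame -y','top',T0,t8(320,210),t8(287,320),.054),('frame +y','top',T0,t8(204,180),t8(173,288),.054)]:
    l,sd=sub(im,a,b,2); r=line(n,l,z); print(nm,n,r[0],((r[0]+106.4+45)%90-45).round(2),'sd',sd.round(2))
E
```

```text
bar up top -105.69 0.71 sd 0.09
bar low top -105.7 0.7 sd 0.12
bar far scene -104.95 1.45 sd 0.18
bar padwood scene -104.73 1.67 sd 0.06
bar bottom scene -105.24 1.16 sd 0.21
plate +x top -105.26 1.14 sd 0.09
plate -y top 163.56 -0.04 sd 0.06
plate +y top 163.81 0.21 sd 0.24
plate -y scene -16.02 0.38 sd 0.04
plate -x scene 77.2 3.6 sd 0.34
frame +x top -105.56 0.84 sd 0.13
frame -x top 74.03 0.43 sd 0.07
frame -y top 164.91 1.31 sd 0.04
frame +y top 164.7 1.1 sd 0.13
```

Emit:
arm_command(slide=[[15, 0, 0], [30, 0, 0], [33, 0, 0], [33, -0.5, 0], [33, -0.5, 0], [33, -0.5, 0], [33, -0.5, 0], [33, -0.5, 0], [33, 0, 0], [30, 0, 0]], turn=[0, 0, 0, 0, 0, 0, 0, 0, 0, 0], grip=[0.5, 1, 1, 1, 1, 1, 1, 1, 1, 1])

```text
clock: 16.37
position: [0.5811, 0.1885, 0.2377]
ee_rot: [0.796, 0.605, 0.0, -0.0]
ft_force: [0.0, 0.3, 0.0]
grip_width: 0.0
```

Emit:
arm_command(slide=[[11, 0, 0], [0, 0, 20], [0, 0, 20], [0, 0, 20], [0, 0, 10], [0, 0, 10], [0, 0, 5], [0, 0, 0], [0, 0, 0]], turn=[0, 0, 0, 0, 0, 0, 0, 0, 0], grip=[1, 1, 1, 1, 1, 1, 1, 1, 1])

```text
clock: 17.12
position: [0.5844, 0.1964, 0.1535]
ee_rot: [0.797, 0.604, 0.0, 0.0]
ft_force: [0.4, 0.2, 0.4]
grip_width: 0.002
```

Emit:
arm_command(slide=[[-8, 0, 3], [0, 0, 3], [0, 0, 2], [0, 0, 1], [0, 0, 0], [0, 0, 0]], turn=[0, 0, 0, 0, 0, 0], grip=[1, 1, 1, 1, 1, 1])

```text
clock: 17.62
position: [0.5822, 0.1886, 0.1443]
ee_rot: [0.797, 0.604, 0.0, 0.0]
ft_force: [-0.3, -0.9, 4.0]
grip_width: -0.0
```

Emit:
arm_command(slide=[[0, 0, 1], [0, 0, 1], [0, 0, 0], [0, 0, 0]], turn=[0, 0, 0, 0], grip=[1, 1, 1, 1])

```text
clock: 17.95
position: [0.583, 0.1893, 0.1441]
ee_rot: [0.797, 0.604, 0.001, 0.001]
ft_force: [-2.6, -2.2, 17.3]
grip_width: 0.0
```

Contact with the bar top came at TCP z = 144 mm, which is exactly fully home. Next is the lever: I go up, move between bar and lever, and push outwards.

Emit:
arm_command(slide=[[0, 0, -20], [0, 0, -30], [0, -15, 0], [0, -25, 0], [0, -26, 0], [0, 0, 20], [0, 0, 30], [0, 0, 25], [0, 0, 9], [0, 0, 0]], turn=[0, 0, 0, 0, 0, 0, 0, 0, 0, 0], grip=[1, 1, 1, 1, 1, 1, 1, 1, 1, 1])

```text
clock: 18.78
position: [0.5171, 0.2058, 0.1057]
ee_rot: [0.797, 0.604, -0.002, -0.001]
ft_force: [0.5, -0.3, -0.1]
grip_width: 0.002
```

```bash
cat > sf.py <<'E'
from h import *
p,a,M=pose(); r=(p-[.5855,.188,0])*1000; X=np.array([.9598,-.2807,0]);Y=np.array([.2807,.9598,0])
print('stand frame mm',(r@X).round(1),(r@Y).round(1),r[2].round(1),'yaw',a.round(1),'F',manip.get_obs()['ft_force'].round(1))
E
python3 sf.py; python3 st.py d1 290,170,230,185,45
```

```text
stand frame mm -70.7 -2.1 105.7 yaw 74.4 F [ 0.5 -0.3 -0.1]
18.7833 [0.5171 0.2058 0.1057] 74.4 tilt [-0.004 -0.001] F [ 0.5 -0.3 -0.1] [-0.01  0.03  0.09] w 0.2
```

View pics/d1.png

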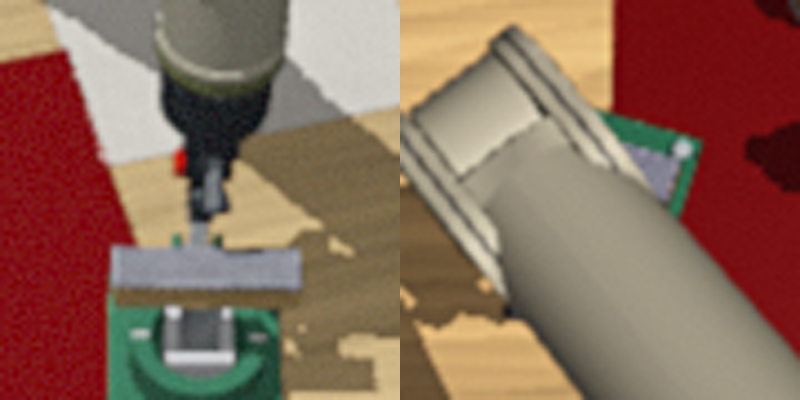

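Emit:
arm_command(slide=[[0, -6, 0], [0, -6, 1], [0, -6, 1], [0, -6, 1], [0, -6, 2], [0, -6, 2], [0, -6, 2], [0, -4, 2], [0, 0, 0]], turn=[0, 0, 0, 0, 0, 0, 0, 0, 0], grip=[1, 1, 1, 1, 1, 1, 1, 1, 1])

```text
clock: 19.63
position: [0.4729, 0.219, 0.0964]
ee_rot: [0.797, 0.605, -0.001, -0.0]
ft_force: [0.2, -0.7, 0.8]
grip_width: -0.001
```

```bash
python3 sf.py; python3 st.py d2 290,170,230,185,45
```

```text
stand frame mm -116.8 -1.8 96.4 yaw 74.4 F [ 0.2 -0.7  0.8]
19.6333 [0.4729 0.219  0.0964] 74.4 tilt [-0.001 -0.001] F [ 0.2 -0.7  0.8] [0.06 0.   0.04] w -0.1
```

View pics/d2.png

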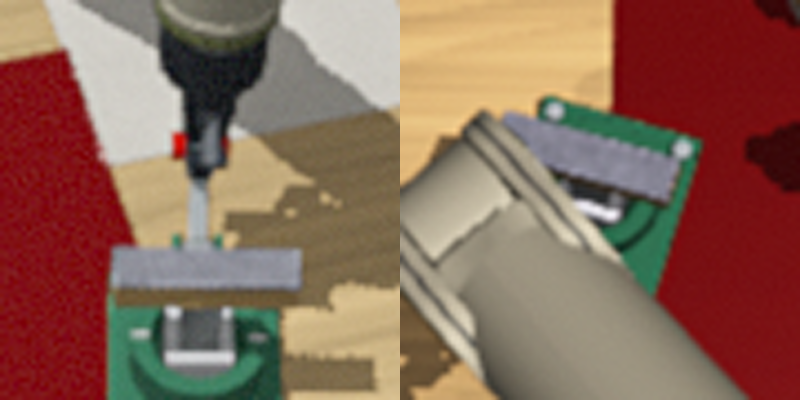

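Emit:
arm_command(slide=[[0, 0, -20], [0, 0, -25], [0, -15, -5], [0, -20, 0], [0, 0, 15], [0, 0, 15], [0, 0, 10], [0, 0, 10], [0, 0, 8], [0, 0, 8]], turn=[0, 0, 0, 0, 0, 0, 0, 0, 0, 0], grip=[1, 1, 1, 1, 1, 1, 1, 1, 1, 1])

```text
clock: 20.57
position: [0.4258, 0.2329, 0.0782]
ee_rot: [0.794, 0.607, -0.011, -0.007]
ft_force: [-67.6, 12.8, 28.2]
grip_width: 0.001
```

```bash
python3 sf.py; python3 st.py d3 290,170,230,185,45
```

```text
stand frame mm -165.8 -1.8 78.2 yaw 74.8 F [-67.6  12.8  28.2]
20.5667 [0.4258 0.2329 0.0782] 74.8 tilt [-0.026 -0.002] F [-67.6  12.8  28.2] [ 2.81 15.03 -0.14] w 0.1
```

View pics/d3.png

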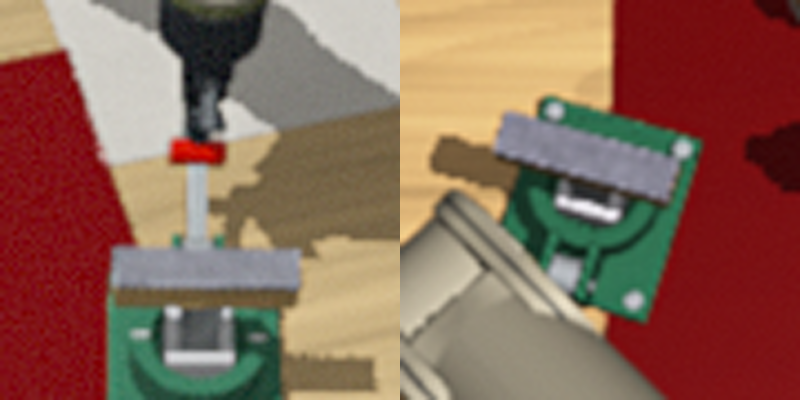

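The finger came down on the outer side of the grip and wedged there. I'm backing off right away.

Emit:
arm_command(slide=[[0, -4, -12], [0, 0, -20], [0, 0, -25], [0, 0, -15], [0, 0, 0]], turn=[0, 0, 0, 0, 0], grip=[1, 1, 1, 1, 1])

```text
clock: 21.08
position: [0.4379, 0.2304, 0.1557]
ee_rot: [0.797, 0.604, 0.002, 0.0]
ft_force: [0.7, -0.0, 0.5]
grip_width: -0.001
```

```bash
python3 sf.py; python3 st.py d4 290,170,230,185,45; python3 -c "
from h import *
for c in ('scene','top'):
    for n in ('lever_grip',):
        for x in manip.tip_of(n,c)[:3]:
            w=c2w(c,x['xyz']); r=(w-[.5855,.188,0])*1000; print(c,round(x['score'],2),w.round(3),(r@[.9598,-.2807,0]).round(1),(r@[.2807,.9598,0]).round(1))"
```

```text
stand frame mm -153.6 -0.7 155.7 yaw 74.3 F [ 0.7 -0.   0.5]
21.0833 [0.4379 0.2304 0.1557] 74.3 tilt [0.004 0.002] F [ 0.7 -0.   0.5] [ 0.02 -0.01 -0.01] w -0.1
scene 0.65 [0.246 0.615 0.127] -445.8 315.0
scene 0.58 [0.441 0.232 0.078] -151.3 1.3
top 0.54 [0.246 0.621 0.129] -447.8 320.6
```

View pics/d4.png

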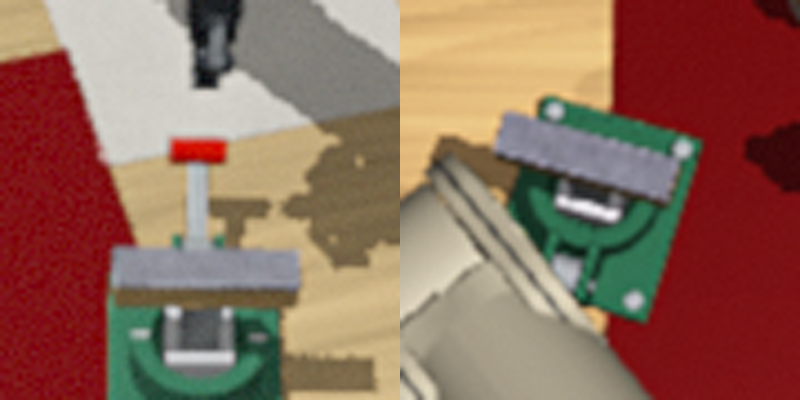

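Emit:
arm_command(slide=[[0, 6, 20], [0, 1, 20], [0, 0, 15], [0, 0, 8], [0, 0, 5], [0, 0, 5], [0, -2, 4], [0, -2, 4], [0, 0, 0]], turn=[0, 0, 0, 0, 0, 0, 0, 0, 0], grip=[1, 1, 1, 1, 1, 1, 1, 1, 1])

```text
clock: 22.03
position: [0.4393, 0.2286, 0.0716]
ee_rot: [0.797, 0.604, 0.0, 0.0]
ft_force: [0.0, 0.3, 0.3]
grip_width: -0.003
```

```bash
python3 sf.py; python3 st.py d5 290,170,230,185,45
```

```text
stand frame mm -151.7 -2.1 71.6 yaw 74.4 F [0.  0.3 0.3]
22.0333 [0.4393 0.2286 0.0716] 74.4 tilt [ 0. -0.] F [0.  0.3 0.3] [-0.02  0.02 -0.03] w -0.2
```

View pics/d5.png

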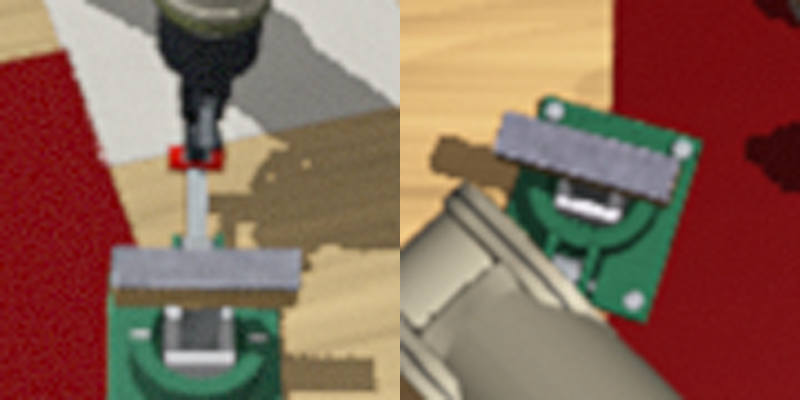

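Emit:
arm_command(slide=[[0, -2, 4], [0, -2, 4], [0, -1, 4], [0, 0, 3], [0, 0, 3], [0, 0, 2], [0, 0, 1], [0, 0, 0]], turn=[0, 0, 0, 0, 0, 0, 0, 0], grip=[1, 1, 1, 1, 1, 1, 1, 1])

```text
clock: 22.8
position: [0.4342, 0.2301, 0.0514]
ee_rot: [0.797, 0.604, -0.001, 0.0]
ft_force: [-6.6, -2.6, 17.2]
grip_width: 0.004
```

```bash
python3 sf.py; python3 st.py d6 290,170,230,185,45
```

```text
stand frame mm -157.0 -2.0 51.4 yaw 74.4 F [-6.6 -2.6 17.2]
22.8 [0.4342 0.2301 0.0514] 74.4 tilt [-0.001 -0.001] F [-6.6 -2.6 17.2] [-0.5   1.6  -0.05] w 0.3
```

View pics/d6.png

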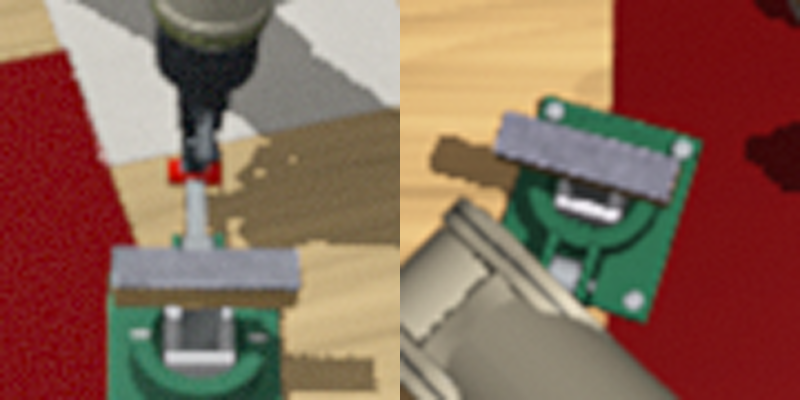

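Emit:
arm_command(slide=[[0, 0, 0.7], [0, 0, 0], [0, 0, -10], [0, 0, -30], [0, 0, -35], [0, 0, -35], [-30, 0, -20], [-35, 0, 0], [-35, 0, 0], [-35, 0, 0]], turn=[0, 0, 0, 0, 0, 0, 0, 0, 0, 0], grip=[1, 1, 1, 1, 1, 1, 1, 1, 1, 1])

```text
clock: 23.73
position: [0.3977, 0.0985, 0.1804]
ee_rot: [0.797, 0.604, 0.0, 0.0]
ft_force: [0.5, -0.5, -1.2]
grip_width: 0.003
```

Emit:
arm_command(slide=[[-35, 0, 0], [-35, 0, 0], [-35, 0, 0], [-35, 0, 0], [-20, 0, 0], [0, 0, 0]], turn=[0, 0, 0, 0, 0, 0], grip=[1, 1, 1, 1, 1, 1])

```text
clock: 24.23
position: [0.3536, -0.0579, 0.1799]
ee_rot: [0.799, 0.602, -0.0, 0.0]
ft_force: [0.0, 0.5, 0.3]
grip_width: 0.0
```

```bash
python3 sf.py; python3 st.py e1 285,175,235,195,50; python3 - <<'E'
from ang import *
import cv2
for c,k in (('scene','s'),('top','t')):
    for n in ('lever_grip','rest','rest_bar'):
        for x in manip.tip_of(n,c)[:2]:
            w=c2w(c,x['xyz']); r=(w-[.5855,.188,0])*1000; print(c,n,round(x['score'],2),w.round(3),(r@[.9598,-.2807,0]).round(1),(r@[.2807,.9598,0]).round(1))
im=np.load('e1_s.npy');im2=np.load('e1_t.npy')
zoom(im,255,150,66,56,12,'e1s.png');zoom(im2,195,155,66,65,11,'e1t.png')
t=lambda x,y:d(200,155,12,x,y); s=lambda x,y:d(255,160,12,x,y)
for nm,n,im,a,b,z in [('bar up','top',im2,t(100,122),t(578,258),.144),('bar low','top',im2,t(78,232),t(540,376),.144),
 ('bar far','scene',im,s(695,248),s(182,248),.144),('bar padwood','scene',im,s(688,357),s(180,357),.144),('bar bottom','scene',im,s(680,407),s(193,408),.114)]:
    l,sd=sub(im,a,b,2); r=line(n,l,z); print(nm,n,r[0],'sd',sd.round(2))
E
```

```text
stand frame mm -153.6 -301.1 179.9 yaw 74.0 F [0.  0.5 0.3]
24.2333 [ 0.3536 -0.0579  0.1799] 74.0 tilt [-0.001 -0.001] F [0.  0.5 0.3] [ 0.   -0.03  0.03] w 0.0
scene lever_grip 0.47 [0.245 0.615 0.129] -446.6 314.0
scene rest 0.74 [ 0.28  -0.425  0.015] -121.4 -674.0
scene rest 0.58 [0.586 0.187 0.015] 0.9 -0.6
scene rest_bar 0.95 [ 0.288 -0.307  0.015] -146.3 -558.7
scene rest_bar 0.75 [0.585 0.186 0.129] -0.4 -1.9
top lever_grip 0.78 [0.434 0.232 0.042] -157.6 0.2
top lever_grip 0.75 [0.244 0.621 0.129] -449.2 319.7
top rest 0.94 [ 0.283 -0.422  0.016] -118.7 -670.7
top rest 0.71 [0.589 0.189 0.014] 2.9 2.1
top rest_bar 0.71 [0.591 0.186 0.127] 5.3 -0.1
top rest_bar 0.64 [ 0.3   -0.309  0.013] -134.9 -557.3
bar up top -105.18 sd 0.13
bar low top -105.54 sd 0.07
bar far scene -108.21 sd 0.45
bar padwood scene -105.14 sd 0.1
bar bottom scene -105.72 sd 0.24
```

View pics/e1t.png

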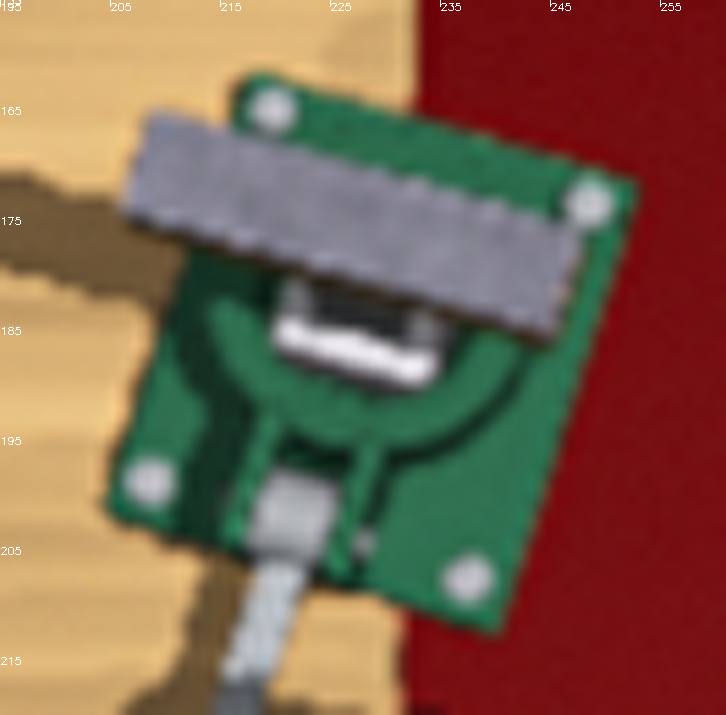

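View pics/e1.png

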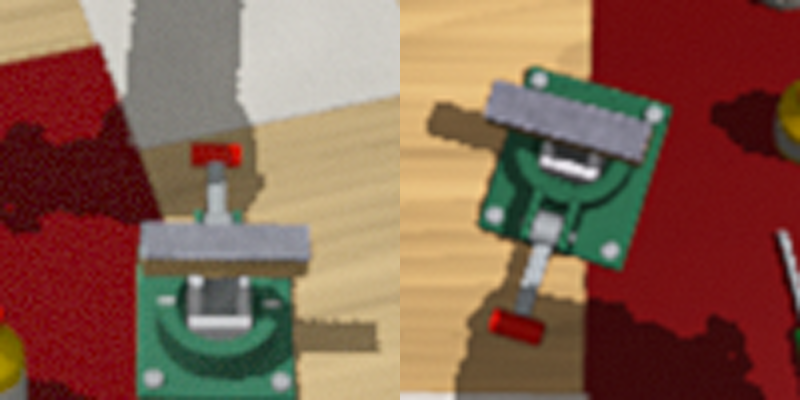

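```bash
python3 -c "
from h import *
print(manip.get_obs()['clock']); print(manip.hand_in())"
```

```text
24.6333
the job is handed in; nothing more can be done
None
```

I took the rest out of the slanted holder, seated it in the green stand's socket, checked its angle and locked it with the lever. I handed in at 24.6 s. The tool can't tilt, so I gripped one end of the crossbar and swung the rest upright in the jaws against the holder's front wall. It was still about 6° off upright, and I straightened it with its foot in the socket mouth.

**Last checks**
- **Seating:** fully home. The closed fingertips met the crossbar's top at 144 mm, as it should be, and both cameras put the foot at about 14–15 mm.
- **Angle:** the socket already stood within about 1° of the marks. The rest dropped straight in without any searching, and I made no further turn. The last fits put the bar at about -105.4° and the stand at about -106.1 to -106.5°, so it is parallel to within about 1°. One scene-camera edge gave -108.2°, but it was a noisy fit and I set it aside.
- **Lever:** it went down onto its stop with about 17 N of resistance at the expected height. The top camera puts the grip at -158 mm in x and 42 mm high, against an expected -159 and 41. The scene camera reported only the yellow stand's grip, so it neither confirms nor contradicts this.
- **Bystanders:** I touched none of them. I judged this by eye and did not re-measure their positions.

**What went wrong:** on my first try at pressing the lever down, the fingertips slid to the outer side of its grip and wedged. The wrist read about 74 N there, under the 120 N limit. The 40 N limit is for the arm and the gripper's body, and as far as I could see only the fingertips were touching. I backed off and pressed again correctly.

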